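# Key the crank back onto the grain mill

## Task

The crank of the hand grain mill has been taken off. Lay the loose steel key down into the slot in the top of the mill's bare shaft so that it sits right on the bottom, then slide the crank onto the shaft with its keyway over the key, rocking it gently to find the key instead of forcing it, until the hub is fully home against the collar, and let go. Leave the jar, the measuring spoons and the muffin mould where they are.

Things in the scene. Friction and masses are not known exactly. Their poses are not given: they have to be found in the camera images.
- mill: Dark cast-iron hand grain mill with aluminium hopper, bolted to a board; it stays put. Origin on the shelf, straight below the collar face; z up. Its bare steel shaft, 24 mm thick, points level along -y, axis 160 mm above the shelf, from the collar (y = 0) 50 mm out to its tip. The neck behind the collar is 38, then 48 to 54 mm across for 60 mm; body and hopper lie beyond.
- collar (a point): Centre of the mill's collar face (38 mm across) on the shaft axis: where the crank's origin comes when its hub is home. Axes as the mill's.
- shaft_tip (a point): Centre of the shaft's bevelled free end (bevel 3 mm long, down to 19 mm across), 50 mm out from the collar face; axes as the mill's. The shaft does not slide; it turns only stiffly (about 0.3 N m) and stays where it is left.
- slot (a point): Point ON THE SHAFT AXIS at mid-length of the key slot, 22 mm out from the collar; axes as the mill's. The slot, closed at both ends, is 32 mm long, 9.0 wide, 5 deep, its flat bottom 7 mm from the axis. It opens roughly upward: the shaft was left leaning up to 29 degrees either way (slot towards the mill's +x or -x), which this pose does not tell.
- key: Loose plain steel key, a bar 8 mm wide (x), 30 mm long (y), 10 mm high (z), edges bevelled 0.6 mm, 19 g. It lies upright on the wooden pot stand. Origin at the centre of its underside. On the bottom of the slot its origin is 7 mm from the shaft axis and 5 mm of it stands proud of the shaft.
- crank: Loose aluminium crank, 0.2 to 0.3 kg, lying on its side, hub and wooden grip on the shelf. Origin on the bore axis at the hub's inner (seat) face, 24 mm above the shelf. Hub 48 mm across, y = 0 to -38 mm; bore 25 mm (mouth at y = 0 bevelled 2 mm); keyway along the whole bore, towards +z, 9.2 mm wide, its top 18 mm from the axis. At home: y along the mill's y, keyway over the key.
- crank_arm (a point): Middle of the crank's flat arm, 55 mm from the bore axis: x = -55, y = -33, z = -5 mm from the crank's origin, same axes. The arm runs along -x, slanting down a little, is 10 mm thick (y), 22 mm high (z) and bare from x = -24 to -94 mm. At home it points to the mill's -x.
- crank_grip (a point): Middle of the crank's wooden grip, 30 mm thick, 80 mm long along y: x = -110, y = -78, z = -9 mm from the crank's origin, same axes.
- pot_stand: Round wooden pot stand, 144 mm across, 16 mm thick, loose, flat on the shelf; the key lies on it. Origin at the centre of its underside.
- jar: Lever-lock glass preserving jar, 100 mm across, 152 mm high, standing on the shelf; leave it. Origin at the centre of its underside.
- spoons: Three aluminium measuring spoons on a ring, fanned out about 130 mm along +x from the ring, 16 mm high; leave them. Origin at the ring, on the shelf.
- mould: Grey hard silicone muffin mould with six cups, 180 x 265 x 34 mm; leave it. Origin at the centre of its underside.

How it is judged:
On the way, in this order (a step that is already met when the one before it is completed fails the run):
1. the key lies on the bottom of the shaft's slot and has been let go (distance between key and slot below 0.0085 m and angle between the y axis of key and the y axis of mill, either way round below 0.08 rad and contact force between key and the fingers below 0.2 N), for 0.3 s.
2. the hub is home against the collar with its keyway over the key (distance between crank and collar below 0.003 m and distance between key and slot below 0.0085 m), for 0.2 s.
At the end, for the whole second after the job is handed in: Crank origin within 3 mm of the collar point, bore in line with the shaft within 0.08 rad, crank at rest; key still on the slot's bottom (origin within 8.5 mm of the slot point, i.e. 7 mm off the axis) and in line within 0.08 rad (all of step 2 and angle between the y axis of each of crank, key and the y axis of mill, either way round below 0.08 rad and linear speed of crank below 0.01 m/s and angular speed of crank below 0.1 rad/s); the robot touches nothing.
It fails at once if the key is rammed against the shaft or mill (over 30 N) (contact force between key and mill above 30 N).
It fails at once if the crank is forced against the shaft or collar (over 30 N) (contact force between crank and mill above 30 N).
It fails at once if the crank is forced against the key (over 30 N) (contact force between crank and key above 30 N).
It fails at once if the jar, the spoons or the muffin mould are pushed out of place (distance of any of jar, spoons, mould from where it was at the start of the episode above 0.02 m or angle between jar's own z axis and vertical above 0.3 rad).
It also fails if it takes over 72 s, if anything falls off the work surface, if the arm or the gripper's body presses on something with over 40 N, if the wrist force passes 120 N, or if a joint passes its speed limit or range.

## Robot

A 7-joint arm with a two-finger parallel gripper is mounted at the origin on the work surface. World frame = base frame: x ahead of the robot, y to its left, z up, the work surface at z = 0. Lengths are in m, angles in rad, forces in N, time in s.
With the tool pointing down it reaches from about 0.4 to 0.875 m from the base axis. Payload 6.5 kg.
Tool frame: the origin (TCP) lies at the very end of the fingers, on their centre line; the grasp point (between the pads) lies 19 mm behind it; z points along the fingers, y is the direction in which the jaws open and shut (so a half turn about z gives the same grasp; the last joint's range is limited). The gripper opens to 85 mm and grips with 20 to 120 N. Pads are 22 mm wide; open, the fingers measure 114 mm over their backs; the gripper's body (76 mm by 85 mm) begins 54 mm behind the grasp point. The pads swing forward as they close: fully open they stand 13 mm farther back than shut.
Start: joints at [-1.394, 0.536, -0.004, 1.538, 0.003, 1.067, -0.071], TCP at [0.156, 0.631, 0.231] pointing down, gripper open.
Joint ranges: [-2.7, 2.7], [-0.37, 2.16], [-1.27, 1.26], [0.24, 2.4], [-1.31, 4.45], [0.19, 1.91], [-2.76, 2.76]. Speed limits (rad/s): [2.39, 2.39, 3.14, 3.14, 3.14, 3.14, 3.14].

## Interface

Orientations are given as a unit quaternion [w, x, y, z].
In Python, from rig import sense, snapshot, camera_params, finish_job gives the robot as it stands.
- The arm moves only by the tool step_arm, never from a script. Its argument "deltas" is a list of rows, each an object of numbers: "x", "y", "z": the shift along the tool's x, y, z in cm; "roll": the turn about the tool's z in degrees; "gripper": the closure, from -1 (fully open) to 1 (shut). A call has 1 to 12 rows; each row shifts and turns the commanded pose from where the row before left it, along the tool's axes as they then stand; what a row does not reach is not made up. A row lasts 1/8 s, in which the tool goes at most 62.5 mm and 10.7 degrees, less where a joint would pass 70% of its speed; a pose out of reach is approached as far as the arm can. A call with a gripper value outside its range is refused whole. The fingers move at their own pace and stop on an object; the grip force is fixed at half the most. Time passes only in rows, so rows that do not move let the fingers close. It gives the time, the measured TCP pose, the force and the opening at its end, in the units of the state.
- sense(): the state, without advancing time (a new reading comes with each control period).
- snapshot(name): name is "side" or "top" or "wrist"; returns (picture, depth): 420x560x3 uint8, red, green, blue; 420x560 float32, m along the optical axis (not along the pixel's ray), 0 where there is no reading.
- camera_params(name): a dict with "fovy" (degrees; the focal length in pixels is half the picture's height over the tangent of half this angle, whatever the lens; pixels are square), "cx", "cy" (the principal point, pixels), "R" (3x3) and "t" (3): a world point X has camera coordinates R X + t; the wrist camera has in their place "hand_eye" (4x4, takes a point from camera to tool coordinates, whose origin is the TCP and whose axes are the flange's). Camera axes: x right, y down, z forward; pixel columns grow to the right and rows downward; lengths in m; the calibration is good to about 2 mm. A picture is of the moment at which its call begins: read the wrist's pose just before it. camera_params takes no time and is no camera call.
- finish_job(): hands the job in, once; it reports no verdict.
The state is a dict: "t": time; "joint_positions": joint angles; "dq": joint speeds; "tau": joint torques, N m; "position": TCP position; "ee_rot": TCP orientation; "wrist_force": force on the tool from outside, world axes, zero at the start; "ft_torque": the same for the moment, N m; "finger_gap": finger opening in m.
Only numpy, scipy, OpenCV 4.12 (cv2) and the standard library are available. Lean on these libraries where they do the work, as an engineer would, in place of code of your own. Each camera call takes 0.05 s, during which the arm holds its last target. There are 200 camera calls.

## Working session

There is one attempt and no reset: what is moved stays moved. The work goes in short steps, Python scripts to look and compute and a tool call to move; the robot and the scene stay as the last step left them, time stands still between calls to the robot, and variables do not carry over. Pictures are saved under pics/ and viewed, about 8 in all and at most 12, crops included, and the job is handed in when it is done.

Besides the shell and the picture viewer there is one more tool, called after "Request:" as a command line: name --argument value ..., lists and objects as JSON in quotes. step_arm: Moves the arm, as the interface text tells. Its arguments: {"type":"object","properties":{"deltas":{"type":"array"}},"required":["deltas"]}

```bash
ls; mkdir -p pics
cat > h.py <<'E'
import numpy as np, cv2
from rig import sense, snapshot, camera_params, finish_job
from scipy.spatial.transform import Rotation as Rn
def Rq(q): return Rn.from_quat(np.r_[q[1:],q[0]]).as_matrix()
def cloud(name, s=None):
    s=s or sense(); im,d=snapshot(name); c=camera_params(name)
    f=d.shape[0]/2/np.tan(np.radians(c['fovy'])/2)
    v,u=np.mgrid[:d.shape[0],:d.shape[1]]
    P=np.stack([(u-c['cx'])/f*d,(v-c['cy'])/f*d,d],-1)
    if 'R' in c: W=(P-np.array(c['t']))@np.array(c['R'])
    else:
        H=np.array(c['hand_eye']); T=P@H[:3,:3].T+H[:3,3]
        W=T@Rq(s['ee_rot']).T+np.array(s['position'])
    W[d==0]=np.nan
    return im,W
def save(n,im): cv2.imwrite('pics/'+n+'.png',im[...,::-1])
E
python3 - <<'E'
from h import *
s=sense(); print(s)
for n in('top','side'):
    im,W=cloud(n); np.savez(n+'.npz',im=im,W=W); save(n,im); c=camera_params(n); print(n,c)
print(camera_params('wrist'))
E
```

```text
pics
{'t': 0.0, 'joint_positions': array([-1.39419974,  0.53716446, -0.00440047,  1.53887694,  0.00260208,
        1.06726567, -0.07117311]), 'dq': array([-6.01561412e-04,  6.30281931e-04,  9.86229879e-04,  3.22527506e-04,
        9.98236918e-05,  2.09693166e-03,  1.61745519e-03]), 'tau': array([ 5.89570027e-04, -5.83414650e+01,  1.04884967e+00, -2.59100014e+01,
        1.23869083e-02,  9.58680088e-03, -7.02103677e-06]), 'position': array([0.1561628 , 0.6303204 , 0.23041306]), 'ee_rot': array([-3.02558284e-05,  1.21067006e-01,  9.92643969e-01, -8.53936097e-04]), 'wrist_force': array([ 0.37660434, -0.58544866,  0.28375043]), 'ft_torque': array([-0.00992561,  0.00255187,  0.05638071]), 'finger_gap': 0.08549877803552886}
top {'fovy': 53.72925909474909, 'cx': 277.53659309551506, 'cy': 207.61589809411623, 'R': array([[ 0.02242294, -0.99939021,  0.02676608],
       [-0.9934376 , -0.0252769 , -0.11154736],
       [ 0.1121559 , -0.02408921, -0.99339859]]), 't': array([-0.14520756,  0.58215758,  0.86904317])}
side {'fovy': 53.78119888520421, 'cx': 282.568362157292, 'cy': 209.69151036264319, 'R': array([[ 0.853349  , -0.52133689, -0.00182454],
       [-0.36279327, -0.59131668, -0.72022609],
       [ 0.37440155,  0.61526615, -0.69373702]]), 't': array([-0.56356437,  0.20914875,  0.81584567])}
{'fovy': 61.55094947511649, 'cx': 280.69485097864856, 'cy': 208.95328614214407, 'hand_eye': array([[ 7.10823137e-04, -9.55830554e-01, -2.93917413e-01,
         7.43457250e-02],
       [ 9.99999736e-01,  6.35527105e-04,  3.51686291e-04,
        -1.43901745e-03],
       [-1.49360020e-04, -2.93917586e-01,  9.55830754e-01,
        -1.41882133e-01],
       [ 0.00000000e+00,  0.00000000e+00,  0.00000000e+00,
         1.00000000e+00]])}
```

View pics/top.png

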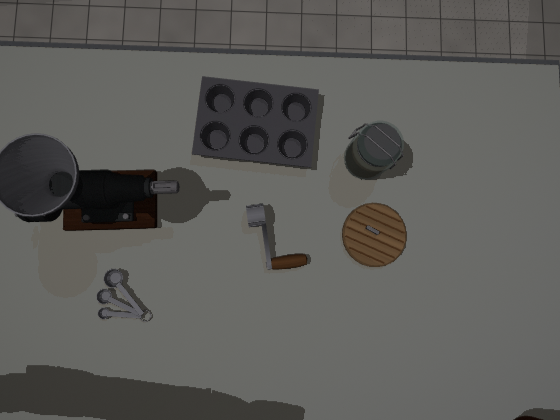

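View pics/side.png

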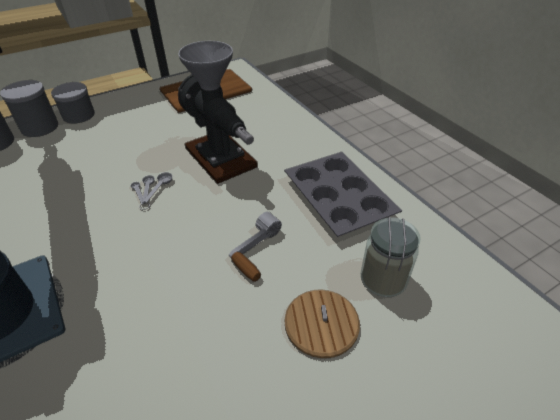

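The top view shows the shaft at about (165,187) pointing right, the crank hub at (257,215) with its arm down and grip at (290,262), and the key on the stand at (372,230). The side view shows the same layout, with the jar near the stand. Next I'll measure these.

Run:
```python
from h import *
z=np.load('top.npz'); W=z['W']; im=z['im']
np.set_printoptions(precision=4,suppress=True)
for n,(u,v) in dict(tip=(176,187),sh=(168,187),hub=(257,210),arm=(264,238),armend=(268,262),grip0=(280,262),grip1=(306,259),stand=(375,250),key=(372,230),key0=(367,227),key1=(378,233),hop=(38,145),hopR=(75,178),table=(220,300),jar=(375,140)).items(): print(n,W[v,u])
def box(lo,hi):
    m=np.all((W>lo)&(W<hi),-1); return W[m]
# shaft: points at z 0.155-0.185
t=W[187,168]; P=box(t-[.03,.06,.03],t+[.03,.06,.02])
print('shaft',len(P),P.min(0),P.max(0))
for y in np.arange(P[:,1].min(),P[:,1].max(),.008):
    Q=P[(P[:,1]>=y)&(P[:,1]<y+.008)]; print(round(y,3),len(Q),Q[:,0].min(),Q[:,0].max(),Q[:,2].max())
h=W[210,257]; P=box(h-[.2,.14,.2],h+[.05,.05,.05]); P=P[P[:,2]>.015]
print('crank',P.min(0),P.max(0))
k=W[230,372]; P=box([k[0]-.03,k[1]-.03,.0215],[k[0]+.03,k[1]+.03,.05]); print('key',len(P),P.mean(0),P.min(0),P.max(0))
if len(P)>4: print(np.degrees(np.arctan2(*np.linalg.svd(P[:,:2]-P[:,:2].mean(0))[2][0][::-1])))
H=z['W'][120:230,0:80]; print('hopper',np.nanmin(H[H[...,2]>.2],0),np.nanmax(H[H[...,2]>.2],0))
```

```text
tip [0.6034 0.0602 0.1721]
sh [0.6032 0.075  0.1711]
hub [ 0.5779 -0.087   0.046 ]
arm [ 0.5189 -0.1034  0.0288]
armend [ 0.4674 -0.1134  0.0286]
grip0 [ 0.468  -0.1393  0.0297]
grip1 [ 0.4756 -0.1959  0.0253]
stand [ 0.4986 -0.3488  0.0186]
key [ 0.5422 -0.3406  0.0254]
key0 [ 0.5485 -0.3292  0.0265]
key1 [ 0.5359 -0.3539  0.025 ]
hop [0.647  0.2546 0.284 ]
hopR [0.5915 0.1811 0.3095]
table [ 0.3819 -0.0103  0.0017]
jar [ 0.7104 -0.3159  0.1477]
shaft 768 [0.5784 0.0587 0.143 ] [0.6253 0.135  0.1867]
0.059 71 0.5949493998801803 0.6180770388656017 0.17359643032597538
0.067 50 0.5946064623485613 0.6182333343211357 0.17488562393327453
0.075 56 0.5932552527944751 0.6152711944253039 0.1722677092079544
0.083 54 0.5929763533853809 0.6147748111491154 0.17269174534912274
0.091 59 0.5924592266333919 0.6147863571346748 0.17448321185455845
0.099 60 0.5922739686311057 0.6146176760239572 0.1748414054943862
0.107 116 0.5847678608373306 0.6221089872378618 0.18227678114091203
0.115 101 0.5808559185857785 0.6219192836647754 0.1812522725739627
0.123 139 0.578836879068954 0.6252986440446517 0.18622742027443465
0.131 62 0.5783667885890116 0.624265541959367 0.1867138757919895
crank [ 0.4522 -0.1966  0.0152] [ 0.5952 -0.0626  0.0526]
key 58 [ 0.5442 -0.3403  0.0258] [ 0.5335 -0.354   0.0215] [ 0.569  -0.3192  0.0296]
57.00242226898368
hopper [0.5327 0.18   0.2001] [0.6599 0.3034 0.3113]
```

Request:
step_arm --deltas '[{"roll": 9.5, "z": -1.5}, {"roll": 9.5, "z": -1.5}, {"roll": 9.5, "z": -1.5}, {"roll": 9.5, "z": -1.5}, {"roll": 9.5, "z": -1.5}, {"roll": 9.5, "z": -1.5}, {"roll": 9.5, "z": -1.5}, {"roll": 9.5, "z": -1.5}]'

```text
validation failed for argument at $.de...
```

Request:
step_arm --deltas '[{"x": -4.9, "y": 3.6}, {"x": -4.9, "y": 3.6}, {"x": -4.9, "y": 3.6}, {"x": -4.9, "y": 3.6}, {"x": -4.9, "y": 3.6}, {"x": -4.9, "y": 3.6}, {"x": -4.9, "y": 3.6}, {"x": -4.9, "y": 3.6}, {"x": -4.9, "y": 3.6}, {"x": -4.9, "y": 3.6}, {"x": -4.9, "y": 3.6}, {"x": -4.9, "y": 3.6}]'

```text
validation failed for argument at $.de...
```

Request:
step_arm --deltas '[{"x": 0, "y": 0, "z": -1.5, "roll": 9.5, "gripper": -1}, {"x": 0, "y": 0, "z": -1.5, "roll": 9.5, "gripper": -1}, {"x": 0, "y": 0, "z": -1.5, "roll": 9.5, "gripper": -1}, {"x": 0, "y": 0, "z": -1.5, "roll": 9.5, "gripper": -1}, {"x": 0, "y": 0, "z": -1.5, "roll": 9.5, "gripper": -1}, {"x": 0, "y": 0, "z": -1.5, "roll": 9.5, "gripper": -1}, {"x": 0, "y": 0, "z": -1.5, "roll": 9.5, "gripper": -1}, {"x": 0, "y": 0, "z": -1.5, "roll": 9.5, "gripper": -1}]'

```text
t: 1.1
position: [0.1561, 0.6306, 0.3512]
ee_rot: [0.0, 0.708, 0.706, -0.0]
wrist_force: [0.2, -0.5, 0.2]
finger_gap: 0.0854
```

Request:
step_arm --deltas '[{"x": -4.9, "y": 3.7, "z": 0, "roll": 0, "gripper": -1}, {"x": -4.9, "y": 3.7, "z": 0, "roll": 0, "gripper": -1}, {"x": -4.9, "y": 3.7, "z": 0, "roll": 0, "gripper": -1}, {"x": -4.9, "y": 3.7, "z": 0, "roll": 0, "gripper": -1}, {"x": -4.9, "y": 3.7, "z": 0, "roll": 0, "gripper": -1}, {"x": -4.9, "y": 3.7, "z": 0, "roll": 0, "gripper": -1}, {"x": -4.9, "y": 3.7, "z": 0, "roll": 0, "gripper": -1}, {"x": -4.9, "y": 3.7, "z": 0, "roll": 0, "gripper": -1}, {"x": -4.9, "y": 3.7, "z": 0, "roll": 0, "gripper": -1}, {"x": -4.9, "y": 3.7, "z": 0, "roll": 0, "gripper": -1}, {"x": -4.9, "y": 3.7, "z": 0, "roll": 0, "gripper": -1}, {"x": -4.9, "y": 3.7, "z": 0, "roll": 0, "gripper": -1}]'

```text
t: 2.6
position: [0.602, 0.0423, 0.351]
ee_rot: [-0.0, 0.706, 0.708, -0.0]
wrist_force: [1.1, 0.6, 0.4]
finger_gap: 0.0855
```

Request:
step_arm --deltas '[{"x": 0, "y": 0, "z": 4, "roll": 0, "gripper": -1}, {"x": 0, "y": 0, "z": 4, "roll": 0, "gripper": -1}, {"x": 0, "y": 0, "z": 2, "roll": 0, "gripper": -1}, {"x": 0, "y": 0, "z": 0, "roll": 0, "gripper": -1}]'

```text
t: 3.1
position: [0.5998, 0.0437, 0.2495]
ee_rot: [-0.001, 0.707, 0.708, -0.002]
wrist_force: [-0.1, -0.1, 1.3]
finger_gap: 0.0857
```

Run:
```python
from h import *
s=sense(); print(s['position'],s['ee_rot'],s['joint_positions'])
im,W=cloud('wrist',s); np.savez('w1.npz',im=im,W=W); save('w1',im)
```

```text
[0.59983679 0.04367601 0.2495362 ] [-0.00113676  0.7065527   0.70765762 -0.00163761] [-0.58459853  0.49115278  0.60953658  1.67827637 -0.31133481  1.07501356
  0.12185367]
```

View pics/w1.png

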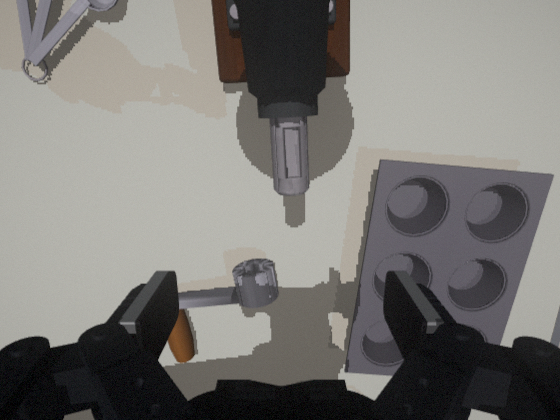

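The wrist view shows the shaft from its collar (289,117) to the tip (290,190), with the slot at about (292,148), slightly right of the shaft's middle. I'll fit it.

```bash
cat > fit.py <<'E'
from h import *
from scipy.optimize import least_squares
def shaft(W,c=(0.603,.08,.16),z0=None):
    m=(np.abs(W[...,0]-c[0])<.02)&(W[...,1]>.055)&(W[...,1]<.106)&(W[...,2]>.155)
    P=W[m]
    def res(p,P=P):
        dx=P[:,0]-p[0]-p[1]*(P[:,1]-.08); dz=P[:,2]-p[2]; return np.hypot(dx,dz)-.012
    r=least_squares(res,[c[0],0,.16],loss='cauchy',f_scale=.0004)
    p=r.x; d=res(p); th=np.degrees(np.arctan2(P[:,0]-p[0]-p[1]*(P[:,1]-.08),P[:,2]-p[2]))
    return m,P,p,d,th
E
python3 - <<'E'
from fit import *
np.set_printoptions(precision=4,suppress=True)
z=np.load('w1.npz'); W=z['W']
m,P,p,d,th=shaft(W); print(len(P),'x,slope,z',p,'yaw deg',-np.degrees(p[1]))
s=(d<-.002)&(P[:,1]>.06); print('slot n',s.sum(),'th mean',th[s].mean(),'y range',P[s,1].min(),P[s,1].max(), 'd',np.median(d[s]))
# slot floor plane: normal
F=P[s&(d<-.003)]; A=np.c_[F[:,0],F[:,1],np.ones(len(F))]; co=np.linalg.lstsq(A,F[:,2],rcond=None)[0]; print('floor slope->lean deg',np.degrees(np.arctan(-co[0])))
for a in range(-60,61,6):
    q=(th>=a)&(th<a+6)&(P[:,1]>.075)&(P[:,1]<.095); print(a,q.sum(),np.round(1e3*np.median(d[q]),2) if q.any() else '')
# tip, collar
for col in (285,290,294): print(col,[ (v,np.round(W[v,col],4).tolist()) for v in (112,115,117,119,122,186,190,193,196)])
cv2.imwrite('pics/w1c.png',cv2.resize(z['im'][100:210,230:350,::-1],None,fx=5,fy=5,interpolation=cv2.INTER_CUBIC))
E
```

```text
3620 x,slope,z [ 0.6056 -0.057   0.1591] yaw deg 3.2638178254313837
slot n 684 th mean 12.182974342014704 y range 0.06985590570579023 0.10192240708655836 d -0.004383837508805592
floor slope->lean deg 8.392253410523724
-60 34 -0.09
-54 32 -0.08
-48 33 0.09
-42 55 0.27
-36 52 0.2
-30 62 0.11
-24 65 -0.02
-18 100 -0.71
-12 38 -4.37
-6 37 -4.48
0 40 -4.8
6 32 -4.83
12 38 -4.66
18 37 -4.66
24 49 -4.2
30 103 -1.58
36 98 -0.55
42 48 0.02
48 34 0.02
54 28 0.08
60 28 0.11
285 [(112, [0.6022, 0.1107, 0.1777]), (115, [0.6022, 0.109, 0.178]), (117, [0.6023, 0.1075, 0.1706]), (119, [0.6023, 0.1064, 0.1709]), (122, [0.6023, 0.1047, 0.1723]), (186, [0.6026, 0.0646, 0.1705]), (190, [0.6026, 0.0621, 0.1712]), (193, [0.6026, 0.0597, 0.1696]), (196, [0.6043, 0.0124, 0.0005])]
290 [(112, [0.6052, 0.1107, 0.177]), (115, [0.6052, 0.109, 0.1772]), (117, [0.6053, 0.1076, 0.1718]), (119, [0.6054, 0.1064, 0.1706]), (122, [0.6054, 0.1046, 0.1711]), (186, [0.6058, 0.0648, 0.1712]), (190, [0.6058, 0.0624, 0.1722]), (193, [0.6058, 0.06, 0.1706]), (196, [0.6101, 0.0118, -0.0019])]
294 [(112, [0.6075, 0.1107, 0.1767]), (115, [0.6075, 0.109, 0.1771]), (117, [0.6078, 0.1075, 0.1699]), (119, [0.6078, 0.1064, 0.1707]), (122, [0.6078, 0.1046, 0.1705]), (186, [0.6083, 0.0648, 0.1713]), (190, [0.6084, 0.0622, 0.1714]), (193, [0.6085, 0.0595, 0.1688]), (196, [0.6146, 0.0123, -0.0002])]
```

View pics/w1c.png

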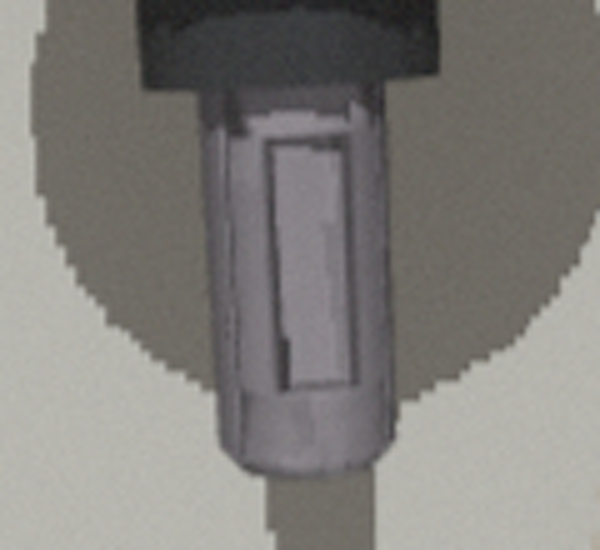

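Slot lean is about 8° toward +x, mill yaw is about 3.3°, and the slot centre is near (0.605, 0.0857). Next I'll look at the key.

Request:
step_arm --deltas '[{"x": -4.8, "y": -0.7, "z": 0, "roll": 0, "gripper": -1}, {"x": -4.8, "y": -0.7, "z": 0, "roll": 0, "gripper": -1}, {"x": -4.8, "y": -0.7, "z": 0, "roll": 0, "gripper": -1}, {"x": -4.8, "y": -0.7, "z": 0, "roll": 0, "gripper": -1}, {"x": -4.8, "y": -0.7, "z": 0, "roll": 0, "gripper": -1}, {"x": -4.8, "y": -0.7, "z": 0, "roll": 0, "gripper": -1}, {"x": -4.8, "y": -0.7, "z": 0, "roll": 0, "gripper": -1}, {"x": -4.8, "y": -0.7, "z": 0, "roll": 0, "gripper": -1}, {"x": 0, "y": 0, "z": 4, "roll": 9, "gripper": -1}, {"x": 0, "y": 0, "z": 4, "roll": 9, "gripper": -1}, {"x": 0, "y": 0, "z": 4, "roll": 9, "gripper": -1}, {"x": 0, "y": 0, "z": 0, "roll": 0, "gripper": -1}]'

```text
t: 4.65
position: [0.545, -0.3392, 0.1298]
ee_rot: [-0.002, 0.852, 0.524, -0.001]
wrist_force: [-0.2, 0.3, 0.4]
finger_gap: 0.0852
```

Run:
```python
from h import *
np.set_printoptions(precision=4,suppress=True)
s=sense(); print(s['position'],s['ee_rot'],s['joint_positions'])
im,W=cloud('wrist',s); np.savez('w2.npz',im=im,W=W); save('w2',im)
P=W[(np.abs(W[...,0]-.5425)<.03)&(np.abs(W[...,1]+.341)<.03)&(W[...,2]<.05)]; print('stand z',np.median(P[:,2]))
k=(np.abs(W[...,0]-.5425)<.03)&(np.abs(W[...,1]+.341)<.03)&(W[...,2]<.05)&(W[...,2]>np.median(P[:,2])+.005)
Q=W[k]; print(len(Q),Q.mean(0),np.median(Q[:,2]))
r=cv2.minAreaRect((Q[:,:2]*1e3).astype(np.float32)); print(r)
v,u=np.where(k); print(u.min(),u.max(),v.min(),v.max())
```

```text
[ 0.545  -0.3392  0.1298] [-0.0017  0.8517  0.5241 -0.0011] [ 0.0391  0.7408  0.6757  1.6623 -0.5488  0.9412  0.4532]
stand z 0.015309891178356856
439 [ 0.5445 -0.3419  0.025 ] 0.025154266919294038
((544.1152954101562, -342.7524719238281), (30.506309509277344, 7.442703723907471), 63.15037536621094)
276 286 190 230
```

View pics/w2.png

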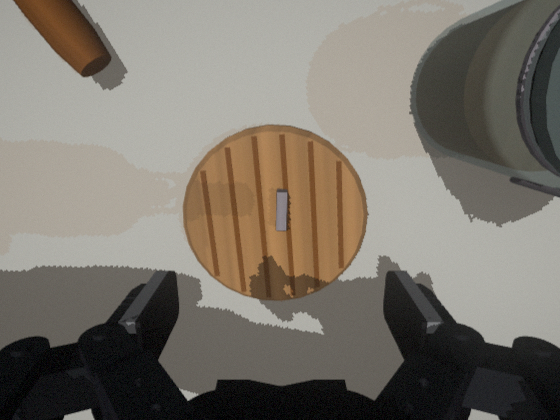

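The key is at (281,210) between the fingers, well aligned; no correction needed beyond 3 mm along x. I'll descend, holding only the key's upper half.

Request:
step_arm --deltas '[{"x": -0.3, "y": 0.1, "z": 3, "roll": 0, "gripper": -1}, {"x": 0, "y": 0, "z": 3, "roll": 0, "gripper": -1}, {"x": 0, "y": 0, "z": 2.5, "roll": 0, "gripper": -0.5}, {"x": 0, "y": 0, "z": 1.5, "roll": 0, "gripper": -0.2}, {"x": 0, "y": 0, "z": 0.8, "roll": 0, "gripper": 0}, {"x": 0, "y": 0, "z": 0, "roll": 0, "gripper": 0}, {"x": 0, "y": 0, "z": 0, "roll": 0, "gripper": 0}]'

```text
t: 5.58
position: [0.546, -0.3441, 0.0244]
ee_rot: [0.001, 0.852, 0.523, 0.0]
wrist_force: [0.1, 0.1, 0.1]
finger_gap: 0.0429
```

Request:
step_arm --deltas '[{"x": 0.1, "y": -0.2, "z": 0.3, "roll": 0, "gripper": 0}, {"x": 0, "y": 0, "z": 0, "roll": 0, "gripper": 0.5}, {"x": 0, "y": 0, "z": 0, "roll": 0, "gripper": 1}, {"x": 0, "y": 0, "z": 0, "roll": 0, "gripper": 1}, {"x": 0, "y": 0, "z": 0, "roll": 0, "gripper": 1}, {"x": 0, "y": 0, "z": 0, "roll": 0, "gripper": 1}]'

```text
t: 6.32
position: [0.5441, -0.3419, 0.0205]
ee_rot: [0.0, 0.852, 0.523, 0.0]
wrist_force: [-0.8, 1.0, 2.8]
finger_gap: 0.0055
```

Request:
step_arm --deltas '[{"x": 0, "y": 0, "z": -1, "roll": 0, "gripper": 1}, {"x": 0, "y": 0, "z": -3, "roll": 0, "gripper": 1}, {"x": 0, "y": 0, "z": -4, "roll": 0, "gripper": 1}, {"x": 0, "y": 0, "z": 0, "roll": 0, "gripper": 1}]'

```text
t: 6.82
position: [0.5458, -0.3435, 0.1039]
ee_rot: [0.003, 0.852, 0.523, 0.001]
wrist_force: [0.3, -0.1, -0.8]
finger_gap: 0.0056
```

Run:
```python
from h import *
np.set_printoptions(precision=4,suppress=True)
s=sense(); print(s['position'],s['wrist_force'],s['finger_gap'])
im,W=cloud('wrist',s); 
H=np.array(camera_params('wrist')['hand_eye']); f=210/np.tan(np.radians(camera_params('wrist')['fovy'])/2)
p=np.linalg.inv(H)@[0,0,0,1]; print(p[:2]/p[2]*f+[280.7,209]); np.savez('w3.npz',im=im,W=W)
ims,_=cloud('side',s); c=camera_params('side'); q=np.array(c['R'])@s['position']+c['t']; fs=210/np.tan(np.radians(c['fovy'])/2); uv=(q[:2]/q[2]*fs+[c['cx'],c['cy']]).astype(int); print(uv)
a=cv2.resize(im[270:420,200:360],(600,560),interpolation=cv2.INTER_CUBIC)
u,v=uv; b=cv2.resize(ims[v-15:v+15,u-10:u+10],(200,300)); b=cv2.copyMakeBorder(b,0,260,0,0,0)
save('w3',np.hstack([a,b]))
```

```text
[ 0.5458 -0.3435  0.1039] [ 0.2892 -0.0718 -0.8408] 0.0055623631454173005
[278.5881 273.4731]
[328 288]
```

View pics/w3.png

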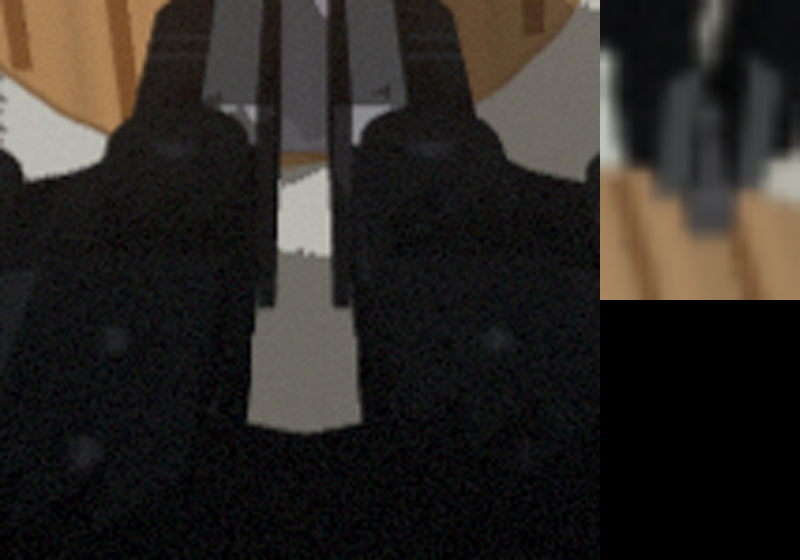

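Key held upright, lower half protruding below the pads. I'll find where it sits along the tool axis.

Run:
```python
from h import *
np.set_printoptions(precision=4,suppress=True)
s=sense(); z=np.load('w3.npz'); W=z['W']; T=(W-s['position'])@Rq(s['ee_rot'])
m=(np.abs(T[...,1])<.005)&(T[...,2]>-.02)&(T[...,2]<.02); P=T[m]; print(len(P),P.min(0),P.max(0))
for a in np.arange(-.024,.024,.004):
    q=(P[:,0]>=a)&(P[:,0]<a+.004); print(round(a,3),q.sum(),np.median(P[q],0) if q.any() else '')
R=Rq(s['ee_rot']); print('yaw y',np.degrees(np.arctan2(R[1,1],R[0,1])),s['position'],R[:,2])
```

```text
990 [-0.0167 -0.005  -0.02  ] [0.0138 0.0048 0.002 ]
-0.024 0 
-0.02 9 [-0.0165  0.0029 -0.0072]
-0.016 78 [-0.0138  0.0025 -0.008 ]
-0.012 88 [-0.0101  0.0025 -0.008 ]
-0.008 91 [-0.006   0.0025 -0.0081]
-0.004 95 [-0.0019  0.0025 -0.008 ]
0.0 90 [ 0.0021  0.0025 -0.0081]
0.004 100 [ 0.006   0.0025 -0.008 ]
0.008 299 [ 0.0091 -0.0009 -0.0097]
0.012 140 [ 0.0129  0.0021 -0.0048]
0.016 0 
0.02 0 
yaw y -26.904495006175 [ 0.5441 -0.3417  0.1006] [ 0.0006 -0.     -1.    ]
```

Run:
```python
from h import *
np.set_printoptions(precision=4,suppress=True,linewidth=200)
s=sense(); z=np.load('w3.npz'); W=z['W']; T=(W-s['position'])@Rq(s['ee_rot'])*1e3
for v in (276,284,292,300,308,314):
    print(v,[tuple(T[v,u].round(1).tolist()) for u in range(264,294,3)])
im,W=cloud('side',s); T=(W-s['position'])@Rq(s['ee_rot'])*1e3
m=(np.abs(T[...,0])<22)&(np.abs(T[...,1])<5.5)&(T[...,2]>-6)&(T[...,2]<20); print(len(T[m])); print(T[m][np.argsort(T[m][:,2])].round(1).tolist())
```

```text
276 [(8.9, -3.2, -24.2), (8.8, -2.1, -24.0), (9.0, -0.9, -24.4), (8.9, 0.2, -24.4), (-0.0, 1.2, -7.4), (0.3, 2.5, -8.0), (0.5, 3.8, -8.4), (0.8, 5.1, -8.9), (8.9, 5.9, -24.2), (9.0, 7.1, -24.4)]
284 [(9.4, -2.9, -31.3), (9.0, -1.9, -30.5), (8.8, -0.8, -30.2), (8.3, 0.3, -29.3), (-3.9, 1.2, -7.3), (-4.1, 2.5, -7.1), (-3.6, 3.8, -8.0), (-4.2, 5.1, -7.0), (8.8, 5.8, -30.2), (8.6, 6.9, -29.9)]
292 [(8.7, -2.8, -35.7), (9.1, -1.7, -36.4), (9.1, -0.7, -36.3), (5.8, 0.3, -30.7), (-7.6, 1.2, -7.8), (-7.7, 2.5, -7.7), (-7.6, 3.8, -7.8), (-7.5, 5.1, -8.1), (5.8, 5.8, -30.7), (8.8, 6.7, -35.8)]
300 [(8.2, -2.6, -39.9), (7.9, -1.6, -39.5), (8.2, -0.6, -40.0), (2.7, 0.3, -31.1), (-11.0, 1.2, -8.8), (-11.2, 2.5, -8.5), (-11.7, 3.8, -7.7), (-11.1, 5.1, -8.7), (3.4, 5.8, -32.2), (7.4, 6.6, -38.8)]
308 [(10.3, -2.3, -48.1), (5.3, -1.6, -40.3), (4.6, -0.6, -39.2), (0.3, 0.3, -32.5), (-15.7, 1.2, -7.8), (-16.0, 2.5, -7.2), (-14.8, 3.8, -9.1), (-15.6, 5.2, -7.9), (0.6, 5.8, -33.0), (4.6, 6.6, -39.3)]
314 [(9.6, -2.2, -50.3), (4.7, -1.5, -43.0), (2.4, -0.6, -39.5), (-2.1, 0.3, -32.8), (nan, nan, nan), (-91.1, 2.6, 100.7), (-91.4, 5.0, 101.1), (-91.4, 7.4, 101.2), (-1.3, 5.7, -34.0), (3.0, 6.6, -40.4)]
37
[[-13.0, -0.0, -5.9], [-15.0, -0.4, -5.8], [-8.6, -1.1, -5.8], [-2.5, 3.4, -5.6], [-2.3, 1.7, -5.6], [8.4, 3.4, -5.5], [-10.9, 3.9, -5.5], [4.2, 2.7, -5.4], [-0.1, 2.0, -5.4], [-8.5, 0.7, -5.3], [-6.5, 2.8, -5.3], [-4.1, -0.4, -5.3], [-10.6, 2.2, -5.2], [-12.2, -3.4, -5.2], [-12.5, 3.7, -4.8], [-14.2, -1.9, -4.7], [6.8, 3.2, -4.7], [-1.4, 0.1, -4.5], [-3.8, 3.3, -4.4], [-11.9, 2.0, -4.1], [-9.5, -1.1, -4.0], [-9.3, -2.9, -3.9], [-13.9, 3.5, -3.7], [-11.3, -1.4, -3.6], [-8.8, -4.5, -3.4], [-13.3, 1.9, -3.0], [-14.6, -0.0, -2.1], [-12.2, -3.2, -2.0], [-14.7, 3.5, -1.8], [-13.6, 2.0, -0.4], [-12.8, -3.1, 0.2], [-12.7, -1.3, 0.5], [-14.1, -1.4, 1.5], [-13.8, 0.4, 2.2], [-13.1, -3.0, 2.7], [-13.0, 2.4, 3.6], [-12.9, 4.3, 3.9]]
```

(The wrist picture was taken while the arm settled. Corrected for that, the key top is 4.7 mm above the TCP and it is well centred.) Carrying it above the slot.

Request:
step_arm --deltas '[{"x": 0, "y": 0, "z": -4, "roll": 0, "gripper": 1}, {"x": 0, "y": 0, "z": -4, "roll": 0, "gripper": 1}, {"x": 0, "y": 0, "z": -4, "roll": 0, "gripper": 1}, {"x": 0, "y": 0, "z": 0, "roll": -7.5, "gripper": 1}, {"x": 0, "y": 0, "z": 0, "roll": -7.5, "gripper": 1}, {"x": 0, "y": 0, "z": 0, "roll": -7.5, "gripper": 1}, {"x": 0, "y": 0, "z": 0, "roll": -7.7, "gripper": 1}, {"x": 0, "y": 0, "z": 0, "roll": 0, "gripper": 1}]'

```text
t: 7.98
position: [0.5435, -0.3414, 0.2192]
ee_rot: [-0.001, 0.687, 0.727, -0.0]
wrist_force: [0.4, 0.4, -0.8]
finger_gap: 0.0058
```

Request:
step_arm --deltas '[{"x": 4.7, "y": 0.95, "z": 0, "roll": 0, "gripper": 1}, {"x": 4.7, "y": 0.95, "z": 0, "roll": 0, "gripper": 1}, {"x": 4.7, "y": 0.95, "z": 0, "roll": 0, "gripper": 1}, {"x": 4.7, "y": 0.95, "z": 0, "roll": 0, "gripper": 1}, {"x": 4.7, "y": 0.95, "z": 0, "roll": 0, "gripper": 1}, {"x": 4.7, "y": 0.95, "z": 0, "roll": 0, "gripper": 1}, {"x": 4.7, "y": 0.95, "z": 0, "roll": 0, "gripper": 1}, {"x": 4.7, "y": 0.95, "z": 0, "roll": 0, "gripper": 1}, {"x": 4.7, "y": 0.95, "z": 0, "roll": 0, "gripper": 1}, {"x": 0, "y": 0, "z": 0, "roll": 0, "gripper": 1}, {"x": 0, "y": 0, "z": 0, "roll": 0, "gripper": 1}, {"x": 0, "y": 0, "z": 0, "roll": 0, "gripper": 1}]'

```text
t: 9.48
position: [0.6049, 0.0835, 0.2202]
ee_rot: [0.0, 0.688, 0.726, -0.0]
wrist_force: [-0.0, 0.0, -0.0]
finger_gap: 0.0055
```

```bash
cat > st.py <<'E'
from h import *
np.set_printoptions(precision=4,suppress=True)
s=sense(); R=Rq(s['ee_rot']); print(s['t'],s['position'],'yaw',np.degrees(np.arctan2(R[1,1],R[0,1])).round(2),'z',R[:,2],'F',s['wrist_force'],'M',s['ft_torque'],'gap',s['finger_gap'])
import sys
if len(sys.argv)>3:
    d=np.array([float(a) for a in sys.argv[1:4]])-s['position']; print('tool delta cm',d@R*100)
E
python3 st.py .6057 .0866 .18
```

```text
9.475 [0.6049 0.0835 0.2202] yaw 3.09 z [-0.0003 -0.0008 -1.    ] F [-0.0429  0.0045 -0.0154] M [-0.0742 -0.0359  0.0019] gap 0.005497265323999409
tool delta cm [0.3047 0.0953 4.0193]
```

Request:
step_arm --deltas '[{"x": 0.3, "y": 0.1, "z": 1.5, "roll": -0.2, "gripper": 1}, {"x": 0, "y": 0, "z": 1, "roll": 0, "gripper": 1}, {"x": 0, "y": 0, "z": 0, "roll": 0, "gripper": 1}, {"x": 0, "y": 0, "z": 0, "roll": 0, "gripper": 1}]'

```text
t: 9.98
position: [0.606, 0.0883, 0.1953]
ee_rot: [0.0, 0.685, 0.728, -0.0]
wrist_force: [0.4, 0.2, 0.7]
finger_gap: 0.0056
```

```bash
python3 st.py .6057 .0866 .18
python3 - <<'E'
from h import *
s=sense(); im,W=cloud('wrist',s); np.savez('w4.npz',im=im,W=W); save('w4',cv2.resize(im[210:330,210:350],(700,600),interpolation=cv2.INTER_CUBIC))
T=(W-s['position'])@Rq(s['ee_rot'])*1e3
for v in range(225,325,6): print(v,[tuple(T[v,u].round(1).tolist()) for u in range(268,295,4)])
E
```

```text
9.975 [0.606  0.0883 0.1953] yaw 3.47 z [ 0.0001 -0.0001 -1.    ] F [0.383  0.1648 0.6643] M [-0.0288  0.044  -0.0295] gap 0.005643401659651614
tool delta cm [-0.1666 -0.0427  1.5328]
225 [(13.5, -6.2, 25.5), (14.0, -4.1, 24.0), (14.4, -2.1, 23.1), (13.6, -0.2, 25.3), (14.0, 1.8, 24.2), (12.0, 4.0, 29.8), (13.0, 5.9, 26.9)]
231 [(10.2, -6.2, 25.8), (10.7, -4.2, 24.5), (9.1, -2.2, 28.7), (8.8, -0.2, 29.5), (8.6, 1.9, 29.9), (8.6, 4.0, 30.0), (10.2, 5.9, 25.7)]
237 [(7.1, -6.3, 25.4), (7.3, -4.2, 24.7), (5.5, -2.2, 29.4), (5.3, -0.2, 29.8), (5.2, 1.9, 30.0), (5.5, 4.0, 29.3), (6.2, 6.0, 27.7)]
243 [(3.8, -6.3, 25.4), (13.8, -3.6, 1.3), (13.9, -1.9, 1.0), (13.5, -0.1, 2.0), (14.0, 1.6, 0.8), (13.6, 3.4, 1.8), (3.8, 6.0, 25.3)]
249 [(-0.0, -6.4, 26.4), (13.1, -3.5, -3.8), (13.7, -1.8, -5.0), (13.6, -0.1, -4.9), (13.4, 1.6, -4.4), (13.3, 3.3, -4.0), (0.0, 6.0, 26.3)]
255 [(-2.6, -6.3, 24.7), (10.5, -3.5, -4.0), (11.2, -1.8, -5.5), (10.8, -0.1, -4.8), (10.4, 1.6, -3.9), (10.6, 3.3, -4.3), (-2.7, 6.0, 24.9)]
261 [(9.6, -5.1, -8.0), (9.5, -3.4, -7.9), (7.8, -1.8, -4.2), (7.9, -0.1, -4.4), (8
[... 796 characters left out ...]
-36.9), (-9.6, -1.9, -4.2), (-9.1, -0.1, -5.1), (-9.3, 1.6, -4.9), (4.4, 2.9, -27.6), (9.4, 4.0, -35.9)]
303 [(7.3, -4.2, -36.2), (7.6, -2.8, -36.7), (-12.1, -1.9, -5.1), (-12.7, -0.1, -4.1), (-12.5, 1.7, -4.5), (2.6, 2.8, -28.7), (7.0, 4.0, -35.6)]
309 [(4.9, -4.2, -36.1), (5.8, -2.8, -37.5), (-15.2, -1.9, -5.1), (-15.6, -0.1, -4.4), (-15.6, 1.7, -4.4), (1.2, 2.8, -30.4), (5.3, 4.0, -36.8)]
315 [(2.9, -4.2, -36.6), (2.2, -2.9, -35.6), (-153.0, -4.8, 196.2), (-153.2, -0.4, 196.5), (-153.2, 4.1, 196.5), (-1.3, 2.8, -30.4), (2.5, 4.1, -36.1)]
321 [(-0.6, -4.3, -35.1), (-0.3, -2.9, -35.6), (-160.5, -4.8, 195.9), (-160.9, -0.4, 196.5), (-161.0, 4.1, 196.7), (-3.3, 2.8, -31.2), (0.3, 4.1, -36.4)]
```

View pics/w4.png

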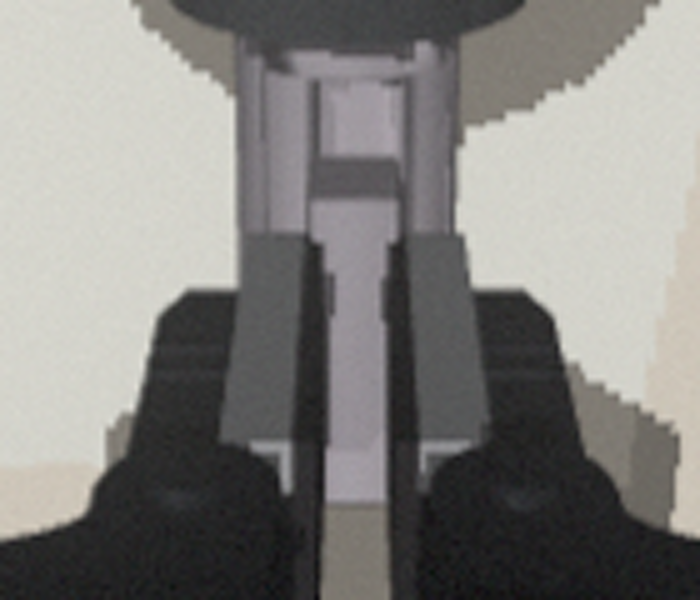

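The view shows the key (crop 311–400 px wide, front face at row 180) over the slot (edges at 315 and 407, far end at row 78), so the key must go back about 1.6 mm and right about 0.4 mm.

Request:
step_arm --deltas '[{"x": -0.16, "y": 0.04, "z": 0.6, "roll": 0.2, "gripper": 1}, {"x": 0, "y": 0, "z": 0.6, "roll": 0, "gripper": 1}, {"x": 0, "y": 0, "z": 0.4, "roll": 0, "gripper": 1}, {"x": 0, "y": 0, "z": 0.1, "roll": 0, "gripper": 1}, {"x": 0, "y": 0, "z": 0, "roll": 0, "gripper": 1}, {"x": 0, "y": 0, "z": 0, "roll": 0, "gripper": 1}]'

```text
t: 10.78
position: [0.6065, 0.0869, 0.1785]
ee_rot: [0.0, 0.687, 0.727, 0.0]
wrist_force: [-0.4, 0.5, -0.5]
finger_gap: 0.0051
```

```bash
python3 st.py .6063 .0867 .173
```

```text
10.775 [0.6065 0.0869 0.1785] yaw 3.29 z [ 0.0003  0.0001 -1.    ] F [-0.3782  0.4665 -0.4966] M [ 0.0289  0.0061 -0.0463] gap 0.00511389543697126
tool delta cm [-0.021  -0.0261  0.5472]
```

Request:
step_arm --deltas '[{"x": 0, "y": 0, "z": 0.15, "roll": 0, "gripper": 1}, {"x": 0, "y": 0, "z": 0.1, "roll": 0, "gripper": 1}, {"x": 0, "y": 0, "z": 0, "roll": 0, "gripper": 1}, {"x": 0, "y": 0, "z": 0, "roll": 0, "gripper": 1}]'

```text
t: 11.28
position: [0.6064, 0.0869, 0.1758]
ee_rot: [0.0, 0.687, 0.727, 0.0]
wrist_force: [-0.4, -0.6, -0.2]
finger_gap: 0.0053
```

Request:
step_arm --deltas '[{"x": 0, "y": 0, "z": 0.08, "roll": 0, "gripper": 1}, {"x": 0, "y": 0, "z": 0, "roll": 0, "gripper": 1}, {"x": 0, "y": 0, "z": 0, "roll": 0, "gripper": 1}]'

```text
t: 11.65
position: [0.6064, 0.0869, 0.175]
ee_rot: [0.0, 0.687, 0.727, 0.0]
wrist_force: [0.3, -0.1, -1.1]
finger_gap: 0.0053
```

```bash
python3 st.py .6063 .0867 .173
```

```text
11.65 [0.6064 0.0869 0.175 ] yaw 3.29 z [ 0.0001 -0.     -1.    ] F [ 0.343  -0.1042 -1.0658] M [ 0.0147 -0.094   0.0018] gap 0.005344184290464625
tool delta cm [-0.0158 -0.015   0.2012]
```

Request:
step_arm --deltas '[{"x": 0, "y": 0, "z": 0.1, "roll": 0, "gripper": 1}, {"x": 0, "y": 0, "z": 0, "roll": 0, "gripper": 1}, {"x": 0, "y": 0, "z": 0, "roll": 0, "gripper": 1}]'

```text
t: 12.02
position: [0.6064, 0.0869, 0.174]
ee_rot: [0.0, 0.687, 0.727, 0.0]
wrist_force: [0.2, 0.4, -0.8]
finger_gap: 0.0053
```

Request:
step_arm --deltas '[{"x": 0, "y": 0, "z": 0.06, "roll": 0, "gripper": 1}, {"x": 0, "y": 0, "z": 0, "roll": 0, "gripper": 1}, {"x": 0, "y": 0, "z": 0, "roll": 0, "gripper": 1}]'

```text
t: 12.4
position: [0.6064, 0.0869, 0.1734]
ee_rot: [0.0, 0.687, 0.727, 0.0]
wrist_force: [0.3, -0.6, -0.5]
finger_gap: 0.0055
```

```bash
python3 st.py .6063 .0867 .173
```

```text
12.4 [0.6064 0.0869 0.1734] yaw 3.29 z [ 0. -0. -1.] F [ 0.3451 -0.6194 -0.5037] M [0.0053 0.0258 0.029 ] gap 0.005516608702032873
tool delta cm [-0.0178 -0.0137  0.0393]
```

Request:
step_arm --deltas '[{"x": 0, "y": 0, "z": 0.05, "roll": 0, "gripper": 1}, {"x": 0, "y": 0, "z": 0, "roll": 0, "gripper": 1}, {"x": 0, "y": 0, "z": 0, "roll": 0, "gripper": 0.7}, {"x": 0, "y": 0, "z": 0, "roll": 0, "gripper": 0.5}, {"x": 0, "y": 0, "z": 0, "roll": 0, "gripper": 0.5}]'

```text
t: 13.02
position: [0.6064, 0.0869, 0.1729]
ee_rot: [0.0, 0.687, 0.727, 0.0]
wrist_force: [-0.5, 1.1, -0.6]
finger_gap: 0.0212
```

Request:
step_arm --deltas '[{"x": 0, "y": 0, "z": -0.8, "roll": 0, "gripper": 0.5}, {"x": 0, "y": 0, "z": -2, "roll": 0, "gripper": 0.2}, {"x": 0, "y": 0, "z": -2, "roll": 0, "gripper": -0.5}, {"x": -2, "y": 0, "z": -2, "roll": 0, "gripper": -1}, {"x": -2, "y": 0, "z": -1, "roll": 0, "gripper": -1}, {"x": 0, "y": 0, "z": 0, "roll": 0, "gripper": -1}, {"x": 0, "y": 0, "z": 0, "roll": 0, "gripper": -1}]'

```text
t: 13.9
position: [0.6082, 0.0471, 0.2502]
ee_rot: [-0.001, 0.687, 0.727, -0.0]
wrist_force: [-0.7, 1.1, -0.6]
finger_gap: 0.0856
```

```bash
python3 st.py .6063 .0867 .173
python3 - <<'E'
from fit import *
np.set_printoptions(precision=4,suppress=True)
s=sense(); im,W=cloud('wrist',s); np.savez('w5.npz',im=im,W=W)
m,P,p,d,th=shaft(W,(.605,.08,.16)); print(len(P),p)
k=(d>.0025)&(P[:,1]>.06); Q=P[k]; print('key',k.sum(),'th',th[k].mean(),'r',12+1e3*np.median(d[k]),'y',Q[:,1].min(),Q[:,1].max())
for a in range(-60,61,6):
    q=(th>=a)&(th<a+6)&(P[:,1]>.075)&(P[:,1]<.095); print(a,q.sum(),np.round(1e3*np.median(d[q]),2) if q.any() else '')
A=np.c_[Q[:,0],Q[:,1],np.ones(len(Q))]; co=np.linalg.lstsq(A,Q[:,2],rcond=None)[0]; print('top slope deg',np.degrees(np.arctan(-co[:2])))
v,u=np.where(m); v0,u0=int(v.mean()),int(u.mean()); print(v0,u0)
save('w5',cv2.resize(im[v0-60:v0+60,u0-70:u0+70],(700,600),interpolation=cv2.INTER_CUBIC))
E
```

```text
13.9 [0.6082 0.0471 0.2502] yaw 3.27 z [-0.0013  0.0005 -1.    ] F [-0.6845  1.0982 -0.6279] M [ 0.0265 -0.0529  0.023 ] gap 0.08559889605723442
tool delta cm [3.9591 0.0435 7.7229]
9138 [ 0.6056 -0.057   0.1592]
key 1596 th 1.1311299536558734 r 176.84679232786894 y 0.06009643522062757 0.10090586652705524
-60 32 -0.01
-54 46 -0.06
-48 34 -0.0
-42 48 -0.05
-36 50 0.16
-30 56 0.07
-24 88 -0.29
-18 35 -0.06
-12 28 -0.36
-6 99 4.59
0 94 5.18
6 84 4.98
12 95 5.08
18 72 5.07
24 6 4.12
30 9 0.75
36 46 0.16
42 35 -0.1
48 41 -0.07
54 26 -0.09
60 22 -0.16
top slope deg [27.3853 79.1213]
332 273
```

View pics/w5.png

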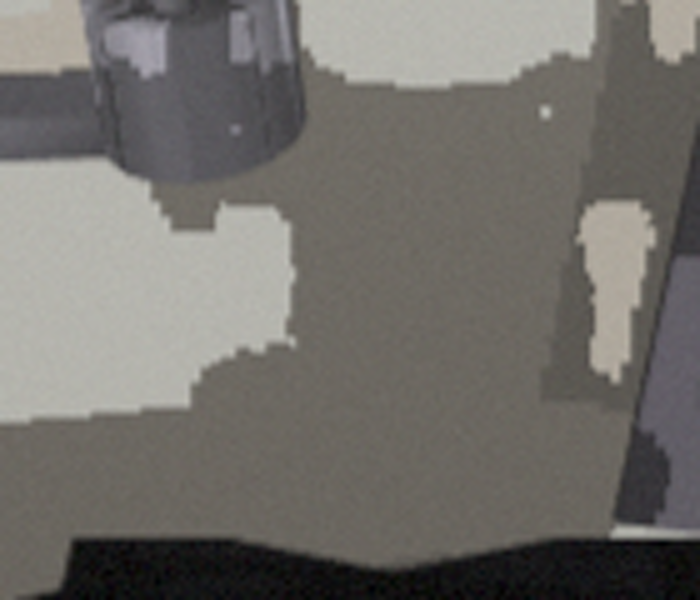

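The crop missed the shaft, but the profile shows the key 5.0 mm proud at about +8.5°, so it is seated. Next, the crank.

Request:
step_arm --deltas '[{"x": -4.9, "y": -3.2, "z": 0, "roll": 0, "gripper": -1}, {"x": -4.9, "y": -3.2, "z": 0, "roll": 0, "gripper": -1}, {"x": -4.9, "y": -3.2, "z": 0, "roll": 0, "gripper": -1}, {"x": 0, "y": 0, "z": 1.2, "roll": 10.5, "gripper": -1}, {"x": 0, "y": 0, "z": 1.2, "roll": 10.5, "gripper": -1}, {"x": 0, "y": 0, "z": 1.2, "roll": 10.5, "gripper": -1}, {"x": 0, "y": 0, "z": 1.2, "roll": 10.5, "gripper": -1}, {"x": 0, "y": 0, "z": 1.2, "roll": 10.5, "gripper": -1}, {"x": 0, "y": 0, "z": 1.2, "roll": 10.5, "gripper": -1}, {"x": 0, "y": 0, "z": 1.2, "roll": 10.5, "gripper": -1}, {"x": 0, "y": 0, "z": 1.2, "roll": 10.5, "gripper": -1}, {"x": 0, "y": 0, "z": 0, "roll": 0, "gripper": -1}]'

```text
t: 15.45
position: [0.5205, -0.1044, 0.1535]
ee_rot: [0.0, 0.997, 0.082, -0.002]
wrist_force: [0.5, -0.2, 0.7]
finger_gap: 0.085
```

```bash
python3 st.py
python3 - <<'E'
from h import *
np.set_printoptions(precision=4,suppress=True)
s=sense(); im,W=cloud('wrist',s); np.savez('w6.npz',im=im,W=W); save('w6',im); print(s['joint_positions'])
# arm points: top face at z ~.03; region
A=W[(W[...,0]>.485)&(W[...,0]<.548)&(W[...,1]>-.14)&(W[...,1]<-.07)&(W[...,2]>.015)&(W[...,2]<.04)]
r=cv2.fitLine((A[:,:2]).astype(np.float32),cv2.DIST_HUBER,0,1e-4,1e-4).ravel(); print('arm',len(A),r,np.degrees(np.arctan2(r[1],r[0])),A.min(0),A.max(0))
H=W[(W[...,0]>.545)&(W[...,0]<.62)&(W[...,1]>-.14)&(W[...,1]<-.03)&(W[...,2]>.02)&(W[...,2]<.06)]; print('hub',len(H)); print(cv2.minAreaRect((H[:,:2]*1e3).astype(np.float32)),H[:,2].max())
G=W[(W[...,0]>.42)&(W[...,0]<.49)&(W[...,1]>-.22)&(W[...,1]<-.13)&(W[...,2]>.012)&(W[...,2]<.06)]; 
if len(G)>20: print('grip',cv2.minAreaRect((G[:,:2]*1e3).astype(np.float32)))
E
```

```text
15.45 [ 0.5205 -0.1044  0.1535] yaw -80.54 z [-0.0031 -0.0005 -1.    ] F [ 0.453  -0.1833  0.7195] M [-0.0367 -0.0181  0.0213] gap 0.0850132059192349
[-0.5674  0.6195  0.9299  1.9544 -0.6369  0.8956 -0.7095]
arm 994 [ 0.9802  0.1981  0.51   -0.1099] 11.4286585 [ 0.485  -0.1178  0.0255] [ 0.548  -0.0701  0.0365]
hub 3597
((567.8143310546875, -85.24320220947266), (51.85783004760742, 38.188812255859375), 9.263148307800293) 0.04907464571571518
grip ((472.9440002441406, -163.19094848632812), (28.436187744140625, 71.36747741699219), 10.889183044433594)
```

View pics/w6.png

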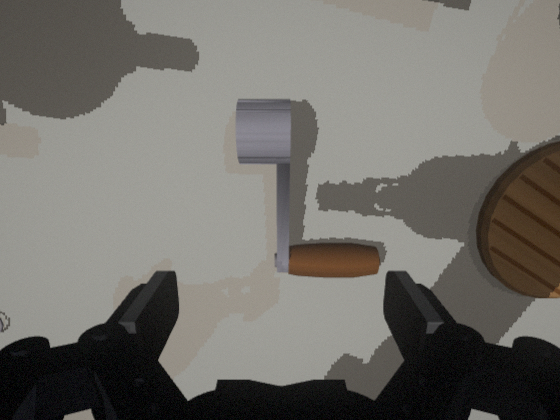

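The view shows the hub at (264,131), the arm from (285,165) to (282,270), and the grip to its right. Refining the arm line and hub.

Run:
```python
from h import *
np.set_printoptions(precision=4,suppress=True)
s=sense(); W=np.load('w6.npz')['W']; R=Rq(s['ee_rot']); T=(W-s['position'])@R*1e3
rows=[]
for v in range(172,236,6):
    r=W[v,265:305]; m=(r[:,2]>.012)&(r[:,2]<.045); t=T[v,265:305][m]; rows.append([t[:,0].mean(),(t[:,1].min()+t[:,1].max())/2,np.ptp(t[:,1]),r[m][:,2].max()*1e3])
rows=np.array(rows); print(rows); c=np.polyfit(rows[:,0],rows[:,1],1); print('arm ty at tx0',c, 'deg',np.degrees(np.arctan(c[0])))
H=T[85:175,225:300]; h=(H[...,2]<130)&(H[...,2]>100)&(np.abs(H[...,1]+10)<35); 
top=H[h]; print('hub tx,ty range',top.min(0),top.max(0))
# cylinder axis fit x,z with r=24 in tool
from scipy.optimize import least_squares
Q=top[(top[:,1]>top[:,1].min()+3)&(top[:,1]<top[:,1].max()-6)]
f=lambda p: np.hypot(Q[:,0]-p[0]-p[1]*(Q[:,1]+10),Q[:,2]-p[2])-24
r=least_squares(f,[50,0,128],loss='soft_l1',f_scale=.5); print('axis tx,slope,tz',r.x,'deg',np.degrees(np.arctan(r.x[1])))
for v in (95,115,135,155): 
    e=[u for u in range(225,300) if T[v,u,2]<135]; print(v,min(e),max(e),T[v,min(e)],T[v,max(e)])
```

```text
[[ 22.808    2.5522   9.8067  33.7239]
 [ 18.001    2.5378   9.9036  32.0211]
 [ 13.3461   2.9397   9.2043  32.7102]
 [  8.5317   2.5563   8.4732  32.0641]
 [  3.6068   2.5582   8.5655  31.7176]
 [ -1.4807   2.5645   8.6252  31.21  ]
 [ -6.4756   2.5599   8.6721  30.3673]
 [-11.5836   2.5774   8.7296  30.5973]
 [-16.8022   2.5833   8.8018  28.8387]
 [-21.9723   2.5648   8.8358  29.2627]
 [-27.4361   2.5859   8.941   28.5877]]
arm ty at tx0 [0.0014 2.6006] deg 0.07817577593455947
hub tx,ty range [ 20.9752 -30.4746 105.0782] [ 75.5765   7.7861 127.4381]
axis tx,slope,tz [ 52.0295  -0.0135 131.0457] deg -0.7723791738920384Traceback (most recent call last):
  File "<stdin>", line 16, in <module>
ValueError: min() iterable argument is empty
```

Request:
step_arm --deltas '[{"x": -0.3, "y": 0.26, "z": 4, "roll": 0, "gripper": -1}, {"x": 0, "y": 0, "z": 4, "roll": 0, "gripper": -1}, {"x": 0, "y": 0, "z": 3.5, "roll": 0, "gripper": -0.5}, {"x": 0, "y": 0, "z": 2, "roll": 0, "gripper": -0.2}, {"x": 0, "y": 0, "z": 0.8, "roll": 0, "gripper": -0.2}, {"x": 0, "y": 0, "z": 0.3, "roll": 0, "gripper": -0.2}, {"x": 0, "y": 0, "z": 0, "roll": 0, "gripper": -0.2}, {"x": 0, "y": 0, "z": 0, "roll": 0, "gripper": -0.2}]'

```text
t: 16.5
position: [0.5194, -0.1084, 0.0096]
ee_rot: [0.0, 0.997, 0.081, 0.001]
wrist_force: [0.0, 0.0, 0.6]
finger_gap: 0.0511
```

```bash
python3 st.py
```

```text
16.5 [ 0.5194 -0.1084  0.0096] yaw -80.69 z [ 0.0013 -0.0001 -1.    ] F [0.0099 0.0072 0.5596] M [-0.0372 -0.0007  0.0027] gap 0.051134058730323825
```

Request:
step_arm --deltas '[{"x": -0.1, "y": -0.1, "z": 0.3, "roll": 0, "gripper": 0}, {"x": 0, "y": 0, "z": 0, "roll": 0, "gripper": 0.3}, {"x": 0, "y": 0, "z": 0, "roll": 0, "gripper": 0.6}, {"x": 0, "y": 0, "z": 0, "roll": 0, "gripper": 1}, {"x": 0, "y": 0, "z": 0, "roll": 0, "gripper": 1}, {"x": 0, "y": 0, "z": 0, "roll": 0, "gripper": 1}, {"x": 0, "y": 0, "z": 0, "roll": 0, "gripper": 1}]'

```text
t: 17.38
position: [0.5176, -0.1075, 0.006]
ee_rot: [-0.0, 0.997, 0.081, 0.0]
wrist_force: [-1.8, 1.3, 5.1]
finger_gap: 0.0086
```

```bash
python3 st.py
```

```text
17.375 [ 0.5176 -0.1075  0.006 ] yaw -80.7 z [ 0.      0.0001 -1.    ] F [-1.7849  1.3269  5.0998] M [0.1802 0.3275 0.2574] gap 0.008620624777006182
```

Request:
step_arm --deltas '[{"x": 0, "y": 0, "z": -0.5, "roll": 0, "gripper": 1}, {"x": 0, "y": 0, "z": -1.5, "roll": 0, "gripper": 1}, {"x": 0, "y": 0, "z": -3, "roll": 0, "gripper": 1}, {"x": 0, "y": 0, "z": -3, "roll": 0, "gripper": 1}, {"x": 0, "y": 0, "z": -3, "roll": 2, "gripper": 1}, {"x": 0, "y": 0, "z": -2, "roll": 2, "gripper": 1}, {"x": 0, "y": 0, "z": -0.6, "roll": 2, "gripper": 1}, {"x": 0, "y": 0, "z": 0, "roll": 0, "gripper": 1}, {"x": 0, "y": 0, "z": 0, "roll": 0, "gripper": 1}]'

```text
t: 18.5
position: [0.517, -0.1073, 0.1412]
ee_rot: [-0.0, 1.0, 0.029, -0.001]
wrist_force: [0.4, 0.5, -3.2]
finger_gap: 0.0089
```

```bash
python3 st.py .5541 .0066 .142
```

```text
18.5 [ 0.517  -0.1073  0.1412] yaw -86.68 z [-0.0014  0.0002 -1.    ] F [ 0.3732  0.4617 -3.1861] M [-0.046   0.084   0.0154] gap 0.00893308308237882
tool delta cm [  4.3605 -11.1567  -0.0845]
```

Request:
step_arm --deltas '[{"x": 1.1, "y": -2.5, "z": 0, "roll": 0, "gripper": 1}, {"x": 1.1, "y": -2.8, "z": 0, "roll": 0, "gripper": 1}, {"x": 1.1, "y": -2.8, "z": 0, "roll": 0, "gripper": 1}, {"x": 1.1, "y": -2, "z": 0, "roll": 0, "gripper": 1}, {"x": 0, "y": -1, "z": 0, "roll": 0, "gripper": 1}, {"x": 0, "y": 0, "z": 0, "roll": 0, "gripper": 1}, {"x": 0, "y": 0, "z": 0, "roll": 0, "gripper": 1}]'

```text
t: 19.38
position: [0.5546, 0.0045, 0.1418]
ee_rot: [0.0, 1.0, 0.028, -0.0]
wrist_force: [1.0, 0.6, -2.6]
finger_gap: 0.0087
```

```bash
python3 st.py .5541 .0066 .142
cat > hub.py <<'E'
from fit import *
np.set_printoptions(precision=4,suppress=True)
def cyl(Q,r,x0):
    f=lambda p: np.hypot(Q[:,0]-p[0]-p[1]*Q[:,1],Q[:,2]-p[2])-r
    o=least_squares(f,x0,loss='cauchy',f_scale=.5); return o.x,f(o.x)
def look(name):
    s=sense(); im,W=cloud('wrist',s); np.savez(name+'.npz',im=im,W=W); save(name,im)
    R=Rq(s['ee_rot']); T=(W-s['position'])@R*1e3
    fl=T.reshape(-1,3); fl=fl[np.isfinite(fl[:,0])]
    H=fl[(np.abs(fl[:,0]-55)<27)&(fl[:,1]<5)&(fl[:,1]>-29)&(fl[:,2]<-10)&(fl[:,2]>-60)]
    h,d=cyl(H,24,[55,0,-18]); print('hub axis tx,slope,tz',h,len(H))
    E=fl[(np.abs(fl[:,0]-55)<12)&(fl[:,2]<-34)&(fl[:,2]>-60)&(fl[:,1]<10)&(fl[:,1]>-45)]; print('hub ty range',np.percentile(E[:,1],[1,99]))
    A=fl[(fl[:,0]>20)&(fl[:,0]<30)&(np.abs(fl[:,1])<8)&(fl[:,2]>-40)]; print('arm top z at x~25',np.median(A,0) if len(A) else '')
    return s,im,T,fl,h
E
python3 - <<'E'
from hub import *
s,im,T,fl,h=look('w7')
y0=-(.1075-s['position'][1])*1e3-33 
S=fl[(np.abs(fl[:,0]-54)<20)&(fl[:,1]<-46)&(fl[:,1]>-94)&(fl[:,2]<-10)&(fl[:,2]>-50)]
p,d=cyl(S,12,[54,0,-18]); print('shaft axis tx,slope,tz',p,len(S))
def at(p,y): return p[0]+p[1]*y
print('at ty=-33: hub',at(h,-33),h[2],' shaft',at(p,-33),p[2],'yaw diff deg',np.degrees(h[1]-p[1]))
k=d>3; th=np.degrees(np.arctan2(S[:,0]-at(p,S[:,1]),-(S[:,2]-p[2]))); print('key th',th[k].min(),th[k].max(),np.median(th[k]),'ty',S[k,1].min(),S[k,1].max()); print('tip ty',np.percentile(S[:,1],99.5))
E
```

```text
19.375 [0.5546 0.0045 0.1418] yaw -86.81 z [-0.0004 -0.0006 -1.    ] F [ 0.9841  0.6258 -2.6224] M [-0.0133  0.0794  0.0231] gap 0.008749491265273187
tool delta cm [-0.0361 -0.216  -0.0154]
hub axis tx,slope,tz [ 55.4307  -0.0008 -16.9185] 16177
hub ty range [-31.2124   5.9791]
arm top z at x~25 [ 24.9754   1.3176 -25.8957]
shaft axis tx,slope,tz [ 55.2984   0.0001 -17.4075] 9417
at ty=-33: hub 55.45699871420173 -16.918477036726  shaft 55.2936618900485 -17.40748537987212 yaw diff deg -0.053862255821871076
key th -5.412717966964411 23.839889542562698 8.797992451033156 ty -85.35117603502299 -62.05633485276521
tip ty -50.03525096641126
```

View pics/w7.png

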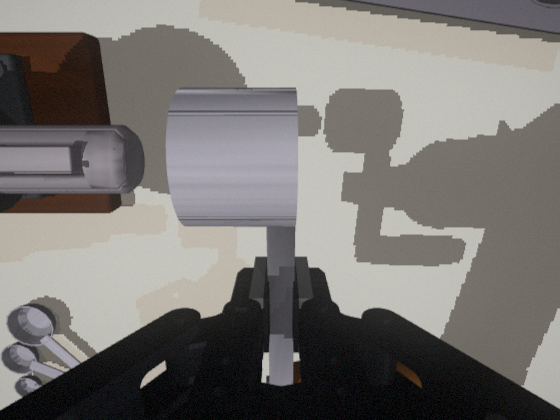

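The view shows the hub lined up with the shaft (tip at 140,160; key top at 75,158). Hub and shaft agree to 0.2 mm sideways, and the hub is 0.5 mm low. I'll check the crank's tilt in the grip.

Run:
```python
from h import *
for n,(a,b) in dict(w6=(172,236),w7=(228,262)).items():
    W=np.load(n+'.npz')['W']; L=[]
    for v in range(a,b,2):
        r=W[v,278:288]; r=r[(r[:,2]>.012)&np.isfinite(r[:,2])]; L.append(np.median(r,0))
    L=np.array(L); t=np.polyfit(L[:,0],L[:,2],1); print(n,'slope deg',np.degrees(np.arctan(t[0])),L[:,0].min(),L[:,0].max())
```

```text
w6 slope deg 4.9416832773161365 0.4923828477890415 0.5435463271569062
w7 slope deg 5.57892586695621 0.5746772636282949 0.5873625946158689
```

Request:
step_arm --deltas '[{"x": -0.02, "y": -1, "z": -0.05, "roll": 0, "gripper": 1}, {"x": 0, "y": -0.5, "z": 0, "roll": 0, "gripper": 1}, {"x": 0, "y": 0, "z": 0, "roll": 0, "gripper": 1}, {"x": 0, "y": 0, "z": 0, "roll": 0, "gripper": 1}]'

```text
t: 19.92
position: [0.5541, 0.0207, 0.1424]
ee_rot: [0.0, 1.0, 0.029, 0.0]
wrist_force: [-0.7, 0.7, -2.4]
finger_gap: 0.0091
```

```bash
python3 st.py
python3 - <<'E'
from hub import *
s,im,T,fl,h=look('w8')
S=fl[(np.abs(fl[:,0]-54)<20)&(fl[:,1]<-40)&(fl[:,1]>-79)&(fl[:,2]<-10)&(fl[:,2]>-50)]
p,d=cyl(S,12,[54,0,-18]); print('shaft axis tx,slope,tz',p,len(S))
print('hub-shaft at -33', h[0]-p[0]-33*(h[1]-p[1]),h[2]-p[2],np.degrees(h[1]-p[1]),'tip',np.percentile(S[:,1],99.5))
E
```

```text
19.925 [0.5541 0.0207 0.1424] yaw -86.71 z [ 0.0001 -0.0002 -1.    ] F [-0.7027  0.748  -2.3544] M [-0.0366  0.0284 -0.0257] gap 0.009094085077652388
hub axis tx,slope,tz [ 55.4326  -0.0004 -16.9171] 16177
hub ty range [-31.1937   5.9764]
arm top z at x~25 [ 25.1087   1.6684 -25.9315]
shaft axis tx,slope,tz [ 54.8878  -0.0017 -16.8958] 8244
hub-shaft at -33 0.5004143778221035 -0.021323635779872063 0.0770968805521784 tip -40.18796331070183
```

Request:
step_arm --deltas '[{"x": -0.05, "y": 0, "z": 0, "roll": 0, "gripper": 1}, {"x": 0, "y": -0.4, "z": 0, "roll": 0, "gripper": 1}, {"x": 0, "y": -0.3, "z": 0, "roll": 0, "gripper": 1}, {"x": 0, "y": 0, "z": 0, "roll": 0, "gripper": 1}, {"x": 0, "y": 0, "z": 0, "roll": 0, "gripper": 1}]'

```text
t: 20.6
position: [0.5532, 0.0277, 0.1424]
ee_rot: [0.0, 1.0, 0.029, 0.0]
wrist_force: [0.2, -0.8, -3.0]
finger_gap: 0.0091
```

```bash
python3 st.py
```

```text
20.6 [0.5532 0.0277 0.1424] yaw -86.7 z [ 0.0001 -0.0001 -1.    ] F [ 0.1963 -0.7987 -2.9657] M [0.0224 0.0514 0.0509] gap 0.009137691906715184
```

Request:
step_arm --deltas '[{"x": 0, "y": -0.3, "z": 0, "roll": 0, "gripper": 1}, {"x": 0, "y": -0.2, "z": 0, "roll": 0, "gripper": 1}, {"x": 0, "y": 0, "z": 0, "roll": 0, "gripper": 1}]'

```text
t: 20.98
position: [0.5529, 0.033, 0.1423]
ee_rot: [-0.0, 1.0, 0.029, -0.0]
wrist_force: [0.3, 0.5, -2.7]
finger_gap: 0.009
```

```bash
python3 st.py
```

```text
20.975 [0.5529 0.033  0.1423] yaw -86.69 z [-0.0001  0.0001 -1.    ] F [ 0.3114  0.4603 -2.7363] M [-0.0074  0.0626 -0.0079] gap 0.008956064903251718
```

Request:
step_arm --deltas '[{"x": 0, "y": 0, "z": -0.1, "roll": 0, "gripper": 1}, {"x": 0.01, "y": 0, "z": -0.1, "roll": 0, "gripper": 1}, {"x": 0, "y": 0, "z": 0, "roll": 0, "gripper": 1}]'

```text
t: 21.35
position: [0.5528, 0.0329, 0.1439]
ee_rot: [0.0, 1.0, 0.029, -0.0]
wrist_force: [3.8, 0.8, -11.1]
finger_gap: 0.0091
```

```bash
python3 st.py
```

```text
21.35 [0.5528 0.0329 0.1439] yaw -86.69 z [-0.0005 -0.0003 -1.    ] F [  3.7771   0.7553 -11.1044] M [-0.1942 -0.1782 -0.0669] gap 0.00909798449133199
```

Request:
step_arm --deltas '[{"x": 0, "y": 0, "z": -0.1, "roll": 0, "gripper": 1}, {"x": 0, "y": 0, "z": 0, "roll": 0, "gripper": 1}]'

```text
t: 21.6
position: [0.5529, 0.0331, 0.145]
ee_rot: [-0.0, 1.0, 0.029, -0.0]
wrist_force: [5.3, 1.2, -14.5]
finger_gap: 0.009
```

```bash
python3 st.py
```

```text
21.6 [0.5529 0.0331 0.145 ] yaw -86.68 z [-0.0005  0.     -1.    ] F [  5.3307   1.1611 -14.5079] M [-0.0677 -0.3549 -0.0864] gap 0.009045536207986357
```

Request:
step_arm --deltas '[{"x": 0.05, "y": 0, "z": -0.05, "roll": 0, "gripper": 1}, {"x": 0, "y": 0, "z": 0, "roll": 0, "gripper": 1}]'

```text
t: 21.85
position: [0.553, 0.033, 0.1456]
ee_rot: [-0.0, 1.0, 0.029, -0.001]
wrist_force: [2.8, 2.8, -15.2]
finger_gap: 0.0089
```

```bash
python3 st.py
cat > tilt.py <<'E'
from hub import *
s,im,T,fl,h=look('wt')
L=[]
W=np.load('wt.npz')['W']
A=fl[(fl[:,0]>18)&(fl[:,0]<33)&(np.abs(fl[:,1]-1)<3.5)&(fl[:,2]>-60)&(fl[:,2]<0)]
t=np.polyfit(A[:,0],A[:,2],1); print('arm slope deg',-np.degrees(np.arctan(t[0])),len(A), 'z at 25',np.polyval(t,25))
# shaft visible & key
S=fl[(np.abs(fl[:,0]-h[0])<11.5)&(fl[:,1]<-34)&(fl[:,1]>-60)&(fl[:,2]<-20)&(fl[:,2]>-50)]
for y in range(-60,-34,4):
    Q=S[(S[:,1]>=y)&(S[:,1]<y+4)]; k=Q[Q[:,2]<np.median(S[:,2])-3] if len(Q) else Q
    if len(Q): print(y,len(Q),'key tx',k[:,0].min() if len(k) else '',k[:,0].max() if len(k) else '', 'minz',Q[:,2].min())
E
python3 tilt.py
```

```text
21.85 [0.553  0.033  0.1456] yaw -86.7 z [-0.0012  0.0002 -1.    ] F [  2.8084   2.795  -15.2145] M [ 0.0305  0.0592 -0.0118] gap 0.00886923770174708
hub axis tx,slope,tz [ 55.4319  -0.0007 -14.6774] 15557
hub ty range [-31.3741   5.7973]
arm top z at x~25 [ 25.0572   1.3167 -24.8919]
arm slope deg 3.390078036773222 724 z at 25 -24.872729909225164
-60 706 key tx 53.936123046719246 61.99901553623103 minz -32.5136279782248
-56 709 key tx 53.96979474798072 62.123274303039715 minz -32.12554422886435
-52 703 key tx 53.86829462653216 61.969935267721176 minz -32.29676944069144
-48 708 key tx 53.94423899981023 62.021128237244106 minz -32.36089763866471
-44 705 key tx 53.89810437200563 62.00983970776476 minz -32.45567648540632
-40 666 key tx 53.88469766570638 62.01750810814679 minz -32.26272266102355
-36 154 key tx 54.00706871008887 61.9265310277551 minz -33.03731858514253
```

The crank is turning on the shaft (2.3° so far) at a steady ~12 N. Continuing.

Request:
step_arm --deltas '[{"x": 0.01, "y": 0, "z": -0.08, "roll": 0, "gripper": 1}, {"x": 0.02, "y": 0, "z": -0.08, "roll": 0, "gripper": 1}, {"x": 0.01, "y": 0, "z": -0.08, "roll": 0, "gripper": 1}, {"x": 0, "y": 0, "z": 0, "roll": 0, "gripper": 1}]'

```text
t: 22.4
position: [0.5536, 0.0328, 0.1484]
ee_rot: [-0.0, 1.0, 0.029, -0.0]
wrist_force: [0.4, 2.1, -13.4]
finger_gap: 0.0091
```

```bash
python3 st.py
```

```text
22.4 [0.5536 0.0328 0.1484] yaw -86.7 z [-0.0007  0.0003 -1.    ] F [  0.3947   2.0971 -13.3894] M [0.0901 0.5546 0.1222] gap 0.00911307933866531
```

Request:
step_arm --deltas '[{"x": 0.02, "y": 0, "z": -0.08, "roll": 0, "gripper": 1}, {"x": 0.02, "y": 0, "z": -0.08, "roll": 0, "gripper": 1}, {"x": 0.01, "y": 0, "z": -0.08, "roll": 0, "gripper": 1}, {"x": 0, "y": 0, "z": 0, "roll": 0, "gripper": 1}]'

```text
t: 22.9
position: [0.554, 0.0328, 0.1505]
ee_rot: [0.0, 1.0, 0.029, -0.0]
wrist_force: [-0.9, -0.0, -16.3]
finger_gap: 0.009
```

```bash
python3 st.py; python3 tilt.py
```

```text
22.9 [0.554  0.0328 0.1505] yaw -86.71 z [-0.0008 -0.     -1.    ] F [ -0.9083  -0.0488 -16.3251] M [0.0247 0.7668 0.0854] gap 0.009015169628295176
hub axis tx,slope,tz [54.8374  0.0027 -9.6724] 14291
hub ty range [-30.9564   5.9162]
arm top z at x~25 [ 25.0251   1.3104 -22.3508]
arm slope deg -1.6370850985188548 729 z at 25 -22.36440318658518
-60 334 key tx   minz -27.62484580689428
-56 349 key tx   minz -27.803354659223555
-52 347 key tx   minz -28.06563147072343
-48 335 key tx   minz -27.82956736179812
-44 348 key tx   minz -27.66964765467133
-40 350 key tx   minz -27.970335911366924
-36 131 key tx   minz -27.439417304167975
```

Request:
step_arm --deltas '[{"x": 0.01, "y": 0, "z": -0.08, "roll": 0, "gripper": 1}, {"x": 0.01, "y": 0, "z": -0.05, "roll": 0, "gripper": 1}, {"x": 0, "y": 0, "z": 0, "roll": 0, "gripper": 1}, {"x": 0, "y": 0, "z": 0.05, "roll": 0, "gripper": 1}, {"x": 0, "y": 0, "z": 0, "roll": 0, "gripper": 1}]'

```text
t: 23.58
position: [0.5544, 0.0327, 0.1517]
ee_rot: [-0.0, 1.0, 0.029, -0.0]
wrist_force: [-3.7, 1.0, -10.4]
finger_gap: 0.0087
```

```bash
python3 st.py; python3 tilt.py|head -4
```

```text
23.575 [0.5544 0.0327 0.1517] yaw -86.72 z [-0.0003  0.0002 -1.    ] F [ -3.6512   0.9644 -10.4277] M [0.0636 1.2597 0.11  ] gap 0.008668793415110346
hub axis tx,slope,tz [54.5234  0.0039 -8.3187] 13994
hub ty range [-27.1472  -5.2624]
arm top z at x~25 [ 25.0904   1.3095 -21.637 ]
arm slope deg -3.098544135202286 726 z at 25 -21.66159933375665
```

Request:
step_arm --deltas '[{"x": -0.02, "y": -0.1, "z": 0, "roll": 0, "gripper": 1}, {"x": 0, "y": -0.1, "z": 0, "roll": 0, "gripper": 1}, {"x": 0, "y": -0.1, "z": 0, "roll": 0, "gripper": 1}, {"x": 0, "y": 0, "z": 0, "roll": 0, "gripper": 1}]'

```text
t: 24.12
position: [0.5542, 0.0333, 0.1518]
ee_rot: [0.002, 1.0, 0.027, 0.0]
wrist_force: [-5.3, -4.7, -10.0]
finger_gap: 0.0085
```

Request:
step_arm --deltas '[{"x": 0, "y": -0.1, "z": 0, "roll": 0, "gripper": 1}, {"x": 0, "y": -0.1, "z": 0, "roll": 0, "gripper": 1}, {"x": 0, "y": 0, "z": 0, "roll": 0, "gripper": 1}]'

```text
t: 24.5
position: [0.554, 0.0348, 0.1518]
ee_rot: [0.002, 1.0, 0.027, 0.0]
wrist_force: [-4.4, -6.0, -9.3]
finger_gap: 0.0086
```

```bash
python3 st.py
```

```text
24.5 [0.554  0.0348 0.1518] yaw -86.89 z [ 0.0005 -0.0036 -1.    ] F [-4.3561 -5.9791 -9.2719] M [-1.5921  1.3728 -0.1179] gap 0.008587289808147684
```

Request:
step_arm --deltas '[{"x": -0.03, "y": 0, "z": 0.04, "roll": 0, "gripper": 1}, {"x": 0, "y": -0.1, "z": 0, "roll": 0, "gripper": 1}, {"x": 0, "y": -0.1, "z": 0, "roll": 0, "gripper": 1}, {"x": 0, "y": 0, "z": 0, "roll": 0, "gripper": 1}]'

```text
t: 25.0
position: [0.5539, 0.0371, 0.1516]
ee_rot: [0.002, 1.0, 0.027, 0.001]
wrist_force: [-4.1, -5.0, -8.8]
finger_gap: 0.0088
```

```bash
python3 st.py; python3 tilt.py|head -4
```

```text
25.0 [0.5539 0.0371 0.1516] yaw -86.87 z [ 0.0011 -0.0032 -1.    ] F [-4.0574 -4.9841 -8.7965] M [-1.3282  1.2778 -0.1273] gap 0.008802217404773448
hub axis tx,slope,tz [54.53   -0.0034 -8.3659] 14007
hub ty range [-17.3605   4.7666]
arm top z at x~25 [ 25.1632   1.6722 -21.6609]
arm slope deg -3.0123358283562873 742 z at 25 -21.688190902740345
```

Request:
step_arm --deltas '[{"x": 0, "y": -0.1, "z": 0.02, "roll": 0, "gripper": 1}, {"x": 0, "y": -0.1, "z": 0, "roll": 0, "gripper": 1}, {"x": 0, "y": 0, "z": 0, "roll": 0, "gripper": 1}]'

```text
t: 25.42
position: [0.5538, 0.0392, 0.1514]
ee_rot: [0.001, 1.0, 0.027, 0.001]
wrist_force: [-5.4, -5.6, -8.4]
finger_gap: 0.0088
```

Request:
step_arm --deltas '[{"x": 0, "y": -0.1, "z": 0, "roll": 0, "gripper": 1}, {"x": 0, "y": -0.1, "z": 0, "roll": 0, "gripper": 1}, {"x": 0, "y": 0, "z": 0, "roll": 0, "gripper": 1}]'

```text
t: 25.8
position: [0.5537, 0.0412, 0.1514]
ee_rot: [0.001, 1.0, 0.027, 0.001]
wrist_force: [-4.6, -5.2, -8.9]
finger_gap: 0.0088
```

```bash
python3 st.py
```

```text
25.8 [0.5537 0.0412 0.1514] yaw -86.87 z [ 0.0011 -0.0029 -1.    ] F [-4.64   -5.1887 -8.8574] M [-1.286   1.3783 -0.1929] gap 0.008817428396085993
```

Past the key's end without a rise in force, so the keyway has found the key. Continuing.

Request:
step_arm --deltas '[{"x": 0, "y": -0.15, "z": 0, "roll": 0, "gripper": 1}, {"x": 0, "y": -0.15, "z": 0, "roll": 0, "gripper": 1}, {"x": 0, "y": -0.15, "z": 0, "roll": 0, "gripper": 1}, {"x": 0, "y": -0.15, "z": 0, "roll": 0, "gripper": 1}, {"x": 0, "y": 0, "z": 0, "roll": 0, "gripper": 1}]'

```text
t: 26.42
position: [0.5533, 0.0473, 0.1514]
ee_rot: [0.001, 1.0, 0.027, 0.0]
wrist_force: [-4.8, -4.7, -8.9]
finger_gap: 0.0088
```

Request:
step_arm --deltas '[{"x": 0, "y": -0.15, "z": 0, "roll": 0, "gripper": 1}, {"x": 0, "y": -0.15, "z": 0, "roll": 0, "gripper": 1}, {"x": 0, "y": -0.15, "z": 0, "roll": 0, "gripper": 1}, {"x": 0, "y": -0.15, "z": 0, "roll": 0, "gripper": 1}, {"x": 0, "y": 0, "z": 0, "roll": 0, "gripper": 1}]'

```text
t: 27.05
position: [0.553, 0.0533, 0.1513]
ee_rot: [0.001, 1.0, 0.027, 0.0]
wrist_force: [-4.1, -5.2, -8.7]
finger_gap: 0.0087
```

```bash
python3 st.py;  python3 tilt.py|head -4
```

```text
27.05 [0.553  0.0533 0.1513] yaw -86.87 z [ 0.001  -0.0028 -1.    ] F [-4.0659 -5.2194 -8.6628] M [-1.2685  1.2969 -0.1185] gap 0.008699175939647415
hub axis tx,slope,tz [54.5357 -0.0051 -8.4095] 13999
hub ty range [-27.3028   3.7986]
arm top z at x~25 [ 25.0143   1.6742 -21.6922]
arm slope deg -3.26771655374483 737 z at 25 -21.681516870218925
```

Request:
step_arm --deltas '[{"x": 0, "y": -0.15, "z": 0, "roll": 0, "gripper": 1}, {"x": 0, "y": -0.15, "z": 0, "roll": 0, "gripper": 1}, {"x": 0, "y": -0.15, "z": 0, "roll": 0, "gripper": 1}, {"x": 0, "y": -0.15, "z": 0, "roll": 0, "gripper": 1}, {"x": 0, "y": 0, "z": 0, "roll": 0, "gripper": 1}]'

```text
t: 27.72
position: [0.5526, 0.0592, 0.1513]
ee_rot: [0.001, 1.0, 0.027, 0.0]
wrist_force: [-4.3, -4.9, -8.4]
finger_gap: 0.0087
```

Request:
step_arm --deltas '[{"x": 0, "y": -0.15, "z": 0, "roll": 0, "gripper": 1}, {"x": 0, "y": -0.15, "z": 0, "roll": 0, "gripper": 1}, {"x": 0, "y": -0.15, "z": 0, "roll": 0, "gripper": 1}, {"x": 0, "y": -0.15, "z": 0, "roll": 0, "gripper": 1}, {"x": 0, "y": 0, "z": 0, "roll": 0, "gripper": 1}]'

```text
t: 28.35
position: [0.5523, 0.0652, 0.1513]
ee_rot: [0.001, 1.0, 0.027, 0.0]
wrist_force: [-3.6, -6.8, -9.4]
finger_gap: 0.0088
```

```bash
python3 st.py
```

```text
28.35 [0.5523 0.0652 0.1513] yaw -86.89 z [ 0.001  -0.0029 -1.    ] F [-3.6487 -6.7619 -9.3572] M [-1.2949  1.2704 -0.1799] gap 0.008824101968353837
```

Remaining about 8–9 mm; slower now.

Request:
step_arm --deltas '[{"x": 0, "y": -0.12, "z": 0, "roll": 0, "gripper": 1}, {"x": 0, "y": -0.12, "z": 0, "roll": 0, "gripper": 1}, {"x": 0, "y": -0.12, "z": 0, "roll": 0, "gripper": 1}, {"x": 0, "y": -0.12, "z": 0, "roll": 0, "gripper": 1}, {"x": 0, "y": 0, "z": 0, "roll": 0, "gripper": 1}]'

```text
t: 28.98
position: [0.552, 0.07, 0.1513]
ee_rot: [0.001, 1.0, 0.027, 0.0]
wrist_force: [-4.4, -5.6, -9.9]
finger_gap: 0.0084
```

Request:
step_arm --deltas '[{"x": 0, "y": -0.1, "z": 0, "roll": 0, "gripper": 1}, {"x": 0, "y": -0.1, "z": 0, "roll": 0, "gripper": 1}, {"x": 0, "y": 0, "z": 0, "roll": 0, "gripper": 1}]'

```text
t: 29.35
position: [0.5519, 0.0719, 0.1513]
ee_rot: [0.001, 1.0, 0.027, 0.0]
wrist_force: [-3.7, -5.6, -10.1]
finger_gap: 0.0084
```

```bash
python3 st.py; python3 tilt.py|head -4
python3 - <<'E'
from h import *
W=np.load('wt.npz')['W']
# gap seat-to-collar on top along y' : profile of z along x~.603
m=np.isfinite(W[...,0])
for y in np.arange(.06,.13,.003):
    q=m&(abs(W[...,0]-.600)<.006)&(W[...,1]>=y)&(W[...,1]<y+.003)&(W[...,2]>.1)
    print(round(y,3),q.sum(),W[q][:,2].max().round(4) if q.any() else '')
E
```

```text
29.35 [0.5519 0.0719 0.1513] yaw -86.89 z [ 0.001  -0.0028 -1.    ] F [ -3.7385  -5.5948 -10.1267] M [-1.3239  1.3005 -0.2269] gap 0.008445103163964294
hub axis tx,slope,tz [54.544  -0.0056 -8.4098] 14008
hub ty range [-28.0481   5.8703]
arm top z at x~25 [ 24.9995   1.6726 -21.6874]
arm slope deg -3.4380381597626815 734 z at 25 -21.70464726731243
0.06 197 0.1724
0.063 209 0.1727
0.066 195 0.185
0.069 310 0.1847
0.072 313 0.1854
0.075 318 0.1849
0.078 316 0.1852
0.081 320 0.185
0.084 315 0.185
0.087 318 0.1851
0.09 325 0.1852
0.093 321 0.1855
0.096 320 0.1851
0.099 323 0.1849
0.102 326 0.185
0.105 142 0.1847
0.108 301 0.1803
0.111 294 0.1802
0.114 306 0.1797
0.117 319 0.1802
0.12 496 0.1835
0.123 372 0.1846
0.126 360 0.185
0.129 341 0.185
```

Request:
step_arm --deltas '[{"x": 0, "y": -0.1, "z": 0, "roll": 0, "gripper": 1}, {"x": 0, "y": -0.05, "z": 0, "roll": 0, "gripper": 1}, {"x": 0, "y": 0, "z": 0, "roll": 0, "gripper": 1}]'

```text
t: 29.78
position: [0.5518, 0.0734, 0.1512]
ee_rot: [0.001, 1.0, 0.027, 0.0]
wrist_force: [-3.5, -5.0, -9.0]
finger_gap: 0.0086
```

Request:
step_arm --deltas '[{"x": 0, "y": -0.06, "z": 0, "roll": 0, "gripper": 1}, {"x": 0, "y": 0, "z": 0, "roll": 0, "gripper": 1}]'

```text
t: 30.02
position: [0.5518, 0.0737, 0.1513]
ee_rot: [0.002, 1.0, 0.027, 0.001]
wrist_force: [-3.6, -6.0, -9.7]
finger_gap: 0.0088
```

Request:
step_arm --deltas '[{"x": 0, "y": -0.06, "z": 0, "roll": 0, "gripper": 1}, {"x": 0, "y": 0, "z": 0, "roll": 0, "gripper": 1}]'

```text
t: 30.28
position: [0.5517, 0.0737, 0.1513]
ee_rot: [0.002, 1.0, 0.027, 0.001]
wrist_force: [-3.8, -7.1, -10.2]
finger_gap: 0.0088
```

Request:
step_arm --deltas '[{"x": 0, "y": -0.1, "z": 0, "roll": 0, "gripper": 1}, {"x": 0, "y": 0, "z": 0, "roll": 0, "gripper": 1}, {"x": 0, "y": 0, "z": 0, "roll": 0, "gripper": 1}]'

```text
t: 30.65
position: [0.5517, 0.0738, 0.1513]
ee_rot: [0.003, 1.0, 0.026, 0.001]
wrist_force: [-3.7, -9.4, -10.9]
finger_gap: 0.0083
```

```bash
python3 st.py
python3 - <<'E'
from h import *
s=sense(); im,W=cloud('wrist',s); R=Rq(s['ee_rot']); save('w9',im)
y=W[...,1]+.057*(W[...,0]-.6056); m=np.isfinite(y)&(abs(W[...,0]-.600)<.006)&(y>.1)&(y<.115)&(W[...,2]>.1)
for a in np.arange(.1,.115,.001):
    q=m&(y>=a)&(y<a+.001); print(round(a,4),q.sum(),np.percentile(W[q][:,2],[0,50,100]).round(4) if q.any() else '')
E
```

```text
30.65 [0.5517 0.0738 0.1513] yaw -86.98 z [ 0.0014 -0.0051 -1.    ] F [ -3.6728  -9.4242 -10.8821] M [-2.1399  1.1583 -0.3108] gap 0.008317913502501287
0.1 101 [0.1809 0.1828 0.1851]
0.101 113 [0.1803 0.183  0.185 ]
0.102 105 [0.1802 0.1829 0.1852]
0.103 107 [0.1801 0.1829 0.1847]
0.104 107 [0.1806 0.1827 0.1852]
0.105 114 [0.1805 0.183  0.1845]
0.106 101 [0.1802 0.1829 0.185 ]
0.107 43 [0.1803 0.1833 0.1849]
0.108 14 [0.1757 0.1771 0.1822]
0.109 82 [0.1747 0.1775 0.1789]
0.11 96 [0.1753 0.1774 0.1794]
0.111 104 [0.1744 0.1774 0.1791]
0.112 105 [0.1752 0.1775 0.1792]
0.113 94 [0.1749 0.1775 0.1792]
0.114 102 [0.1747 0.1774 0.1798]
```

View pics/w9.png

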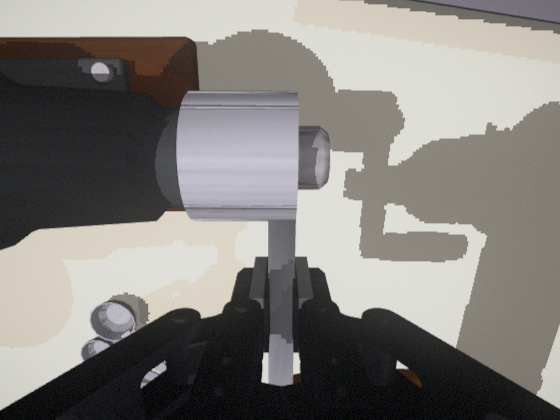

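The view shows the hub (180–298, 90–220) flush against the collar, with the shaft tip showing at (315,158). Relaxing, then releasing.

Request:
step_arm --deltas '[{"x": -0.03, "y": 0.2, "z": 0.04, "roll": 0, "gripper": 1}, {"x": 0, "y": 0.12, "z": 0.03, "roll": 0, "gripper": 1}, {"x": 0, "y": 0, "z": 0, "roll": 0, "gripper": 1}]'

```text
t: 31.08
position: [0.5519, 0.0735, 0.1509]
ee_rot: [0.001, 1.0, 0.028, 0.001]
wrist_force: [-4.8, -3.6, -6.4]
finger_gap: 0.0088
```

```bash
python3 st.py
```

```text
31.075 [0.5519 0.0735 0.1509] yaw -86.83 z [ 0.0014 -0.0012 -1.    ] F [-4.7549 -3.6471 -6.3937] M [-0.743   1.3319 -0.0932] gap 0.00876146894487285
```

Request:
step_arm --deltas '[{"x": 0, "y": 0, "z": 0, "roll": 0, "gripper": 0.6}, {"x": 0, "y": 0, "z": 0, "roll": 0, "gripper": 0.2}, {"x": 0, "y": 0, "z": 0, "roll": 0, "gripper": 0.2}, {"x": 0, "y": 0, "z": 0, "roll": 0, "gripper": 0.2}, {"x": 0, "y": 0, "z": -1, "roll": 0, "gripper": 0.2}, {"x": 0, "y": 0, "z": -2, "roll": 0, "gripper": 0.2}, {"x": 0, "y": 0, "z": -3, "roll": 0, "gripper": 0.2}, {"x": -1, "y": 0, "z": -3, "roll": 0, "gripper": 0.2}, {"x": -1, "y": 0, "z": -2, "roll": 0, "gripper": 0.2}, {"x": 0, "y": 0, "z": 0, "roll": 0, "gripper": 0.2}, {"x": 0, "y": 0, "z": 0, "roll": 0, "gripper": 0.2}]'

```text
t: 32.45
position: [0.5315, 0.0742, 0.2602]
ee_rot: [-0.0, 1.0, 0.029, 0.0]
wrist_force: [-0.8, -0.3, -0.4]
finger_gap: 0.0344
```

```bash
python3 st.py
python3 - <<'E'
from hub import *
s=sense(); im,W=cloud('wrist',s); save('w10',im)
y=W[...,1]+.057*(W[...,0]-.6056); Z=W[...,2]
for a in np.arange(.062,.113,.001):
    q=(abs(W[...,0]-.603)<.006)&(y>=a)&(y<a+.001)&(Z>.1)
    if a<.072 or a>.102: print(round(a,3),q.sum(),np.median(Z[q]).round(4) if q.any() else '')
Q=W[(abs(W[...,0]-.605)<.026)&(y>.073)&(y<.104)&(Z>.155)&(Z<.2)].copy(); Q[:,1]-=.085
p,d=cyl(Q*1e3,24,[605,-.057,160]); print('hub axis',p,len(Q),'yaw deg',-np.degrees(p[1]))
E
```

```text
32.45 [0.5315 0.0742 0.2602] yaw -86.69 z [ 0.0001  0.0004 -1.    ] F [-0.8222 -0.2722 -0.3849] M [-0.037   0.0381  0.0206] gap 0.034391960718244324
0.062 31 0.1705
0.063 31 0.1701
0.064 32 0.1702
0.065 31 0.1704
0.066 33 0.1704
0.067 28 0.1705
0.068 24 0.1714
0.069 29 0.1822
0.07 32 0.1825
0.071 37 0.1824
0.102 35 0.1828
0.103 36 0.1829
0.104 35 0.1828
0.105 34 0.1829
0.106 38 0.183
0.107 9 0.1825
0.108 32 0.1776
0.109 32 0.1779
0.11 34 0.178
0.111 35 0.1775
0.112 31 0.1778
hub axis [606.2448  -0.0556 159.0744] 3988 yaw deg 3.1859010544491535
```

View pics/w10.png

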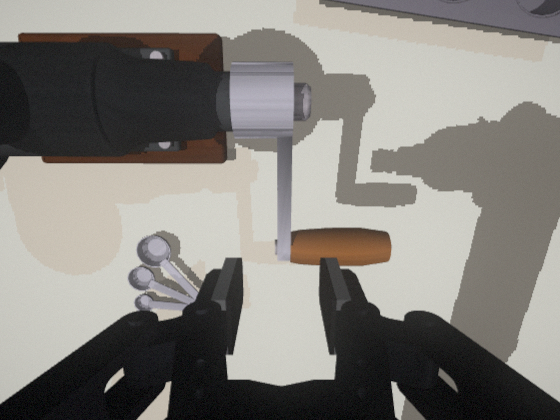

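The hub sits flush at the collar (hub/collar step at 0.1075, which was the bare collar face position), the gripper is clear, and the crank is at rest. Handing in.

```bash
python3 -c "
from rig import finish_job; print(finish_job())"
```

```text
the job is handed in; nothing more can be done
None
```

The key is on the bottom of the shaft's slot, and the crank is on the shaft with its hub against the collar. I handed the job in at about 32.5 s; no verdict came back.

- **Key:** I laid it into the slot, which leaned about 8.5° towards +x, and let go. A depth profile then showed it 5.0 mm proud, so it was on the bottom.
- **Crank:** I slid the bore about 9 mm onto the shaft and turned the crank about 8.8° on it to line up with the key. Then I slid it on with about 5–6 N. It stopped with the push rising to 9.4 N at the expected home position.
- **Last checks:** After release, the hub's inner face measured at the collar plane (y ≈ 0.1075 m in the world frame) with no visible gap. The hub lines up with the shaft to about 0.1°, and the gripper is open and well clear. The wrist force stayed under about 17 N while I was fitting the crank.
- **Not checked:** The key can't be seen under the hub, so its final seat is inferred from the smooth slide. I did not measure the jar, spoons and mould again; I never went near them.
- **Check that failed:** My close-up of the seated key missed the shaft, so that check rests on the depth numbers alone.

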